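Put the plaster moulds away closed in the storage rack

ROBOT

A 6-joint arm with a two-finger parallel gripper is mounted at the origin on a cart in front of the work surface, level with it; the furniture and walls round the work are solid. World frame = base frame: x ahead of the robot, y to its left, z up, the work surface at z = 0. Lengths are in m, angles in rad, forces in N, time in s.
With the tool pointing down it reaches from about 0.325 to 1 m from the base axis. Payload 5.1 kg.
Tool frame: the origin (TCP) lies at the very end of the fingers, on their centre line; the grasp point (between the pads) lies 19 mm behind it; z points along the fingers, y is the line along which they close (so a half turn about z gives the same grasp; the last joint's range is limited). The gripper opens to 85 mm and grips with 20 to 120 N. Pads are 22 mm wide; open, the fingers measure 114 mm over their backs; the gripper's body (76 mm by 85 mm) begins 54 mm behind the grasp point. The pads swing forward as they close: fully open they stand 13 mm farther back than shut.
Start: joints at [1.196, 0.124, 1.65, -0, 1.367, -0.083], TCP at [0.187, 0.623, 0.231] pointing down, gripper open.
Joint ranges: [-2.61, 2.61], [-1.02, 2.33], [0.03, 2.71], [-1.35, 4.49], [0.32, 2.68], [-2.91, 2.91]. Speed limits (rad/s): [2.57, 2.57, 3.14, 3.14, 3.14, 3.14].

INTERFACE

Orientations are given as a unit quaternion [x, y, z, w].
In Python, from rig import r gives the robot as it stands.
- The arm moves only by the tool carry_out, never from a script. Its argument "increments" is a list of rows, each a list of 3 entries, a list of its own where there are three numbers: the shift along the tool's x, y, z in mm, then the turn, a rotation vector about the tool's x, y, z in degrees, then the finger opening in mm, from 0 to 85.4. A call has 1 to 12 rows; each row shifts and turns the commanded pose from where the row before left it, along the tool's axes as they then stand; what a row does not reach is not made up. A row lasts 1/12 s, in which the tool goes at most 41.7 mm and 7.16 degrees, less where a joint would pass 70% of its speed; a pose out of reach is approached as far as the arm can. A call with a gripper value outside its range is refused whole. The fingers move at their own pace and stop on an object; "force" is the grip in N (left out, the last holds). Time passes only in rows, so rows that do not move let the fingers close. It gives the time, the measured TCP pose, the force, the opening and the grip force at its end, in the units of the state.
- r.read_state(): the state, without advancing time (a new reading comes with each control period).
- r.get_image(name): name is "scene" or "side" or "wrist"; returns (picture, depth): 420x560x3 uint8, red, green, blue; 420x560 float32, m along the optical axis (not along the pixel's ray), 0 where there is no reading.
- r.camera_params(name): a dict with "fx", "fy", "cx", "cy" (pixels), "origin" and "attitude" of the camera in the world. Camera axes: x right, y down, z forward; pixel columns grow to the right and rows downward; lengths in m; the calibration is good to about 2 mm. A picture is of the moment at which its call begins: read the wrist's pose just before it. camera_params takes no time and is no camera call; for the wrist camera it gives the pose at the moment of the call.
- r.job_done(): hands the job in; it is judged then, once.
The state is a dict: "time": time; "q": joint angles; "dq": joint speeds; "tau": joint torques, N m; "tcp_pos": TCP position; "ee_rot": TCP orientation; "contact_force": force on the tool from outside, world axes, zero at the start; "wrist_torque": the same for the moment, N m; "width": opening from 0.0 (shut) to 1.0 (fully open); "grip_force": force on a finger pad.
Only numpy, scipy, OpenCV 4.12 (cv2) and the standard library are available. Lean on these libraries where they do the work, as an engineer would, in place of code of your own. Each camera call takes 0.05 s, during which the arm holds its last target. There are 200 camera calls.

TASK

The plaster moulds have dried and must be stored shut so that they do not warp: swing the rack's keeper bar up and back, put every bottom half that is on the bench in the bay with the label of its colour, closed with its own top half (painted ends on the same side, seated flush on its keys), and then swing the keeper down onto the closed moulds. Do not knock over the glass jar behind the rack.

Things in the scene. Friction and masses are not known exactly. Their poses are not given: they have to be found in the camera images.
- bot_red_c (a point): centre of the bottom half of the red mould: white plaster block 58 x 48 x 22 mm (x, y, z; this point 11 mm up), its -x end painted red. On its upper face a moulding hollow and two rounded keys, 12 mm across, 6 mm high, placed differently on each mould. None when it is not on the bench today: then nothing is to do for this colour.
- bot_blue_c (a point): centre of the bottom half of the blue mould: white plaster block 58 x 48 x 22 mm (x, y, z; this point 11 mm up), its -x end painted blue. On its upper face a moulding hollow and two rounded keys, 12 mm across, 6 mm high, placed differently on each mould. None when it is not on the bench today: then nothing is to do for this colour.
- bot_yellow_c (a point): centre of the bottom half of the yellow mould: white plaster block 58 x 48 x 22 mm (x, y, z; this point 11 mm up), its -x end painted yellow. On its upper face a moulding hollow and two rounded keys, 12 mm across, 6 mm high, placed differently on each mould. None when it is not on the bench today: then nothing is to do for this colour.
- bot_green_c (a point): centre of the bottom half of the green mould: white plaster block 58 x 48 x 22 mm (x, y, z; this point 11 mm up), its -x end painted green. On its upper face a moulding hollow and two rounded keys, 12 mm across, 6 mm high, placed differently on each mould. None when it is not on the bench today: then nothing is to do for this colour.
- top_red_c (a point): centre of the top half of the red mould: plaster, 58 x 48 x 22 mm (x, y, z; this point 11 mm up), face down, a pouring hole on top, its -x end painted red. Sockets below fit only the keys of the red bottom, painted ends on the same side: it then sits flat, centre 22 mm above the bottom's, 1.5 mm play; otherwise it stands 6 mm too high. If its bottom is absent, leave it or not.
- top_blue_c (a point): centre of the top half of the blue mould: plaster, 58 x 48 x 22 mm (x, y, z; this point 11 mm up), face down, a pouring hole on top, its -x end painted blue. Sockets below fit only the keys of the blue bottom, painted ends on the same side: it then sits flat, centre 22 mm above the bottom's, 1.5 mm play; otherwise it stands 6 mm too high. If its bottom is absent, leave it or not.
- top_yellow_c (a point): centre of the top half of the yellow mould: plaster, 58 x 48 x 22 mm (x, y, z; this point 11 mm up), face down, a pouring hole on top, its -x end painted yellow. Sockets below fit only the keys of the yellow bottom, painted ends on the same side: it then sits flat, centre 22 mm above the bottom's, 1.5 mm play; otherwise it stands 6 mm too high. If its bottom is absent, leave it or not.
- top_green_c (a point): centre of the top half of the green mould: plaster, 58 x 48 x 22 mm (x, y, z; this point 11 mm up), face down, a pouring hole on top, its -x end painted green. Sockets below fit only the keys of the green bottom, painted ends on the same side: it then sits flat, centre 22 mm above the bottom's, 1.5 mm play; otherwise it stands 6 mm too high. If its bottom is absent, leave it or not.
- bay_red (a point): floor centre, 12 mm above the bench, of the rack bay behind the clip-on red label (labels change bays). x: labelled front to back, y: along the row of 4 bays (64 mm apart). 58 mm wide in y between dividers 20 mm high; 72 mm long in x between corner stops 8 mm high that leave 38 mm free for fingers in the middle of each end; grey felt floor. A mould lies with its x along this x, either way round.
- bay_blue (a point): floor centre, 12 mm above the bench, of the rack bay behind the clip-on blue label (labels change bays). x: labelled front to back, y: along the row of 4 bays (64 mm apart). 58 mm wide in y between dividers 20 mm high; 72 mm long in x between corner stops 8 mm high that leave 38 mm free for fingers in the middle of each end; grey felt floor. A mould lies with its x along this x, either way round.
- bay_yellow (a point): floor centre, 12 mm above the bench, of the rack bay behind the clip-on yellow label (labels change bays). x: labelled front to back, y: along the row of 4 bays (64 mm apart). 58 mm wide in y between dividers 20 mm high; 72 mm long in x between corner stops 8 mm high that leave 38 mm free for fingers in the middle of each end; grey felt floor. A mould lies with its x along this x, either way round.
- bay_green (a point): floor centre, 12 mm above the bench, of the rack bay behind the clip-on green label (labels change bays). x: labelled front to back, y: along the row of 4 bays (64 mm apart). 58 mm wide in y between dividers 20 mm high; 72 mm long in x between corner stops 8 mm high that leave 38 mm free for fingers in the middle of each end; grey felt floor. A mould lies with its x along this x, either way round.
- keeper (a joint): angle of the keeper, a steel bar along y on two end arms over the bays, with a rubber foot above each bay, hinged behind them: 0 = down on an empty rack, grows as it swings up and back (about the rack's +y) to a stop at 2.7. It falls shut from below 1.4 and stays open by its weight from 1.8. With its feet on closed moulds it reads about 0.06, on an unseated top 0.14 or more.
- keeper_handle (a point): middle of the round wooden sleeve on the keeper's bar, 13 mm thick, along y, 44 mm long, the nearest feet 32 mm to either side (14 mm thick, reaching 30 mm below the bar when it is down). Pinch it from above, front to back: it turns between the fingers as it swings on a circle of 70 mm radius about keeper_hinge.
- keeper_hinge (a point): middle of the keeper's hinge line, 70 mm behind the bays' centres, 82.5 mm above the bench; axes as the bays'. Handle at angle q in these axes: x = -0.07 cos q, z = 0.07 sin q. Posts 136 mm to either side reach 92 mm above the bench.
- jar_c (a point): centre of the empty clear glass jar that stands behind the rack, 72 mm across and 99 mm high (this point 50 mm up).

How it is judged:
By the outcome, as a careful person would: the job done as asked, in the order asked, and still so for the second after the job is handed in, with the robot touching nothing.
Of bot_red, bot_blue, bot_yellow, bot_green only 3 to 4 are there at a start; the rules pass over those that are not, and their reading is None.
At some moment in a run one of bot_red, top_blue, bot_yellow, top_green, top_red, bot_blue, top_yellow, bot_green may be knocked a few centimetres aside while the robot is not near it.
It also fails if it takes over 210 s, if anything falls off the work surface, if the arm or the gripper's body presses on something with over 40 N, if the wrist force passes 120 N, or if a joint passes its speed limit or range.

## Working session

There is one attempt and no reset: what is moved stays moved. The work goes in short steps, Python scripts to look and compute and a tool call to move; the robot and the scene stay as the last step left them, time stands still between calls to the robot, and variables do not carry over. Pictures are saved under pics/ and viewed, at most 14 in all, crops included, and the job is handed in when it is done.

Besides the shell and the picture viewer there is one more tool, called after "Request:" by a JSON object that holds its "fn" and its "kwargs", one argument or row to a line. carry_out: Moves the arm, as the interface text tells. Its arguments: {"type":"object","properties":{"increments":{"type":"array"},"force":{"type":"number"}},"required":["increments"]}

```bash
ls; mkdir -p pics; cat > h.py <<'E'
import numpy as np, cv2
from rig import r
from scipy.spatial.transform import Rotation as R
def snap(n,f):
    cp=r.camera_params(n); im,d=r.get_image(n)
    cv2.imwrite('pics/%s.png'%f,im[:,:,::-1]); np.savez('pics/%s.npz'%f,im=im,d=d,**{k:np.array(v) for k,v in cp.items()})
    return im,d,cp
E
python3 - <<'E'
from h import *
for n in('scene','side','wrist'):
    im,d,cp=snap(n,n+'0'); print(n,cp)
s=r.read_state(); print(s)
a=cv2.imread('pics/scene0.png');
E
```

```text
pics
scene {'fx': 446.36031768954354, 'fy': 446.36031768954354, 'cx': 284.83787508165227, 'cy': 213.67584044030437, 'origin': array([0.18247588, 0.70826887, 0.9276092 ]), 'attitude': array([-0.25242349,  0.90076423, -0.34095109,  0.09305129])}
side {'fx': 513.6103726916365, 'fy': 513.6103726916365, 'cx': 280.7076177747864, 'cy': 204.54032157304346, 'origin': array([0.58826306, 1.2886868 , 0.93006679]), 'attitude': array([ 4.59065803e-04,  8.84642512e-01, -4.66208043e-01, -7.58126829e-03])}
wrist {'fx': 306.83675606296094, 'fy': 306.83675606296094, 'cx': 281.5591821112294, 'cy': 215.41960824732107, 'origin': array([0.10792254, 0.64494701, 0.37307778]), 'attitude': array([0.79118309, 0.58932454, 0.09637148, 0.1320547 ])}
{'time': 0.15, 'q': array([ 1.19641884e+00,  1.24374522e-01,  1.65133107e+00,  5.23788131e-06,
        1.36752421e+00, -8.25903568e-02]), 'dq': array([ 0.00255266, -0.00283639, -0.00377017, -0.00048087, -0.0012083 ,
        0.00050785]), 'tau': array([ 4.53981420e-04, -4.24230659e+01, -3.66012275e+01, -6.52295080e-05,
        4.67356149e-03,  1.19366661e-05]), 'tcp_pos': array([0.18683076, 0.62208272, 0.23034026]), 'ee_rot': array([ 1.45377034e-01,  9.89375989e-01, -7.96715862e-04, -1.87905093e-04]), 'contact_force': array([ 0.88322259, -0.05583693, -0.21533804]), 'wrist_torque': array([-0.00121416, -0.01822303, -0.01527356]), 'grip_force': 0.0, 'width': 0.9997856292896702}
```

View pics/scene0.png

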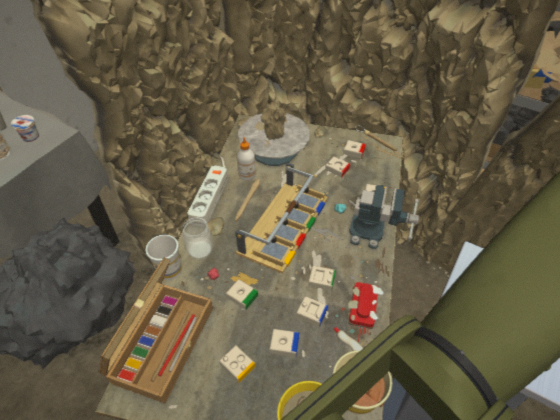

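View pics/side0.png

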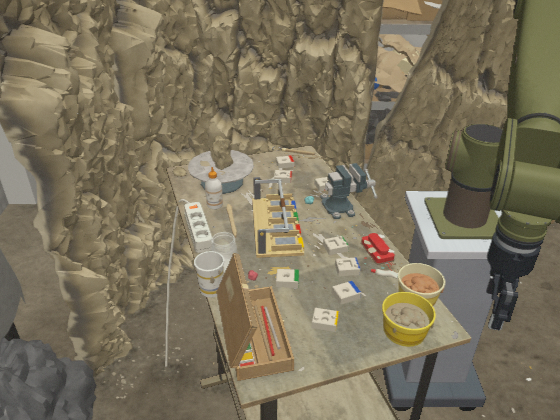

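The scene shows the bench with the rack near the centre (pixel 285,225 in scene). The red pair is at the far right (338,163; 355,149), and the green, blue and yellow halves are in the foreground. A rectified view should show this more clearly.

```bash
cat >> h.py <<'E'
def ray(cp,u,v):
    d=R.from_quat(cp['attitude']).apply(np.stack([(np.asarray(u)-cp['cx'])/cp['fx'],(np.asarray(v)-cp['cy'])/cp['fy'],np.ones(np.shape(u))],-1)); return np.array(cp['origin']),d
def onplane(cp,u,v,z):
    o,d=ray(cp,np.array(u,float),np.array(v,float)); return o+d*((z-o[2])/d[...,2])[...,None]
def proj(cp,P):
    p=R.from_quat(cp['attitude']).inv().apply(np.atleast_2d(P)-cp['origin']); return np.stack([cp['cx']+cp['fx']*p[:,0]/p[:,2],cp['cy']+cp['fy']*p[:,1]/p[:,2]],-1)
def cloud(cp,d):
    v,u=np.mgrid[:420,:560]; o,dd=ray(cp,u,v); return o+dd*d[...,None]
def rect(im,cp,z,x0,x1,y0,y1,s):  # image up = +x, left = +y
    W,H=int((y1-y0)*s),int((x1-x0)*s)
    C=np.float32([[x1,y1,z],[x1,y0,z],[x0,y0,z],[x0,y1,z]])
    M=cv2.getPerspectiveTransform(np.float32(proj(cp,C)),np.float32([[0,0],[W,0],[W,H],[0,H]]))
    return cv2.warpPerspective(im,M,(W,H),flags=cv2.INTER_CUBIC)
E
python3 - <<'E'
from h import *
for n in('scene','side'):
    f=np.load('pics/%s0.npz'%n); P=cloud(f,f['d']); print(n,(f['d']>0).mean())
    m=(f['d']>0)&(abs(P[...,2])<.01); print(np.percentile(P[m],[1,99],axis=0))
    hsv=cv2.cvtColor(f['im'],cv2.COLOR_RGB2HSV)
    w=(hsv[...,1]<70)&(hsv[...,2]>150)&(abs(P[...,2]-.022)<.006)&(f['d']>0)
    k,l,st,c=cv2.connectedComponentsWithStats(w.astype(np.uint8))
    for i in range(1,k):
        if st[i,4]>60: print(n,c[i].round(),st[i,4],np.median(P[l==i],0).round(3))
f=np.load('pics/scene0.npz'); cv2.imwrite('pics/rect.png',rect(f['im'],f,.022,.3,.95,-.1,.9,800)[:,:,::-1])
E
```

```text
Traceback (most recent call last):
  File "h.py", line 15, in cloud
    v,u=np.mgrid[:420,:560]; o,dd=ray(cp,u,v); return o+dd*d[...,None]
                                  ~~~^^^^^^^^
  File "h.py", line 9, in ray
    d=R.from_quat(cp['attitude']).apply(np.stack([(np.asarray(u)-cp['cx'])/cp['fx'],(np.asarray(v)-cp['cy'])/cp['fy'],np.ones(np.shape(u))],-1)); return np.array(cp['origin']),d
  File "scipy/spatial/transform/_rotation.pyx", line 2580, in scipy.spatial.transform._rotation.Rotation.apply
ValueError: Expected input of shape (3,) or (P, 3), got (420, 560, 3).
```

```bash
sed -i "s/d=R.from_quat(cp\['attitude'\]).apply(\(np.stack.*-1)\));/d=\1@R.from_quat(cp['attitude']).as_matrix().T;/" h.py
python3 - <<'E'
from h import *
for n in('scene','side'):
    f=np.load('pics/%s0.npz'%n); P=cloud(f,f['d']); print(n,(f['d']>0).mean())
    m=(f['d']>0)&(abs(P[...,2])<.01); print(np.percentile(P[m],[1,99],axis=0))
    hsv=cv2.cvtColor(f['im'],cv2.COLOR_RGB2HSV)
    w=(hsv[...,1]<70)&(hsv[...,2]>150)&(abs(P[...,2]-.022)<.006)&(f['d']>0)
    k,l,st,c=cv2.connectedComponentsWithStats(w.astype(np.uint8))
    for i in range(1,k):
        if st[i,4]>60: print(n,c[i].round(),st[i,4],np.median(P[l==i],0).round(3))
f=np.load('pics/scene0.npz'); cv2.imwrite('pics/rect.png',rect(f['im'],f,.022,.3,1.0,-.1,.85,800)[:,:,::-1])
E
```

```text
scene 0.9959183673469387
[[-0.11037075 -0.7445619  -0.00704747]
 [ 1.21961211  0.62136433  0.0092831 ]]
scene [352. 146.] 139 [ 0.561 -0.326  0.023]
scene [336. 164.] 157 [ 0.567 -0.229  0.023]
scene [321. 275.] 296 [0.412 0.148 0.023]
scene [239. 291.] 318 [0.56  0.286 0.023]
scene [377. 290.] 63 [0.285 0.114 0.021]
scene [311. 308.] 344 [0.394 0.24  0.023]
scene [158. 320.] 80 [0.671 0.441 0.018]
scene [282. 340.] 434 [0.409 0.339 0.023]
scene [235. 360.] 448 [0.471 0.428 0.023]
side 0.995875850340136
[[-0.02053153 -0.74391541 -0.00834227]
 [ 1.18349266  0.62737769  0.00963857]]
side [284. 160.] 93 [ 0.552 -0.321  0.021]
side [281. 174.] 115 [ 0.563 -0.22   0.021]
side [321. 181.] 73 [ 0.43  -0.185  0.021]
side [336. 242.] 185 [0.408 0.151 0.021]
side [347. 264.] 215 [0.391 0.244 0.021]
side [285. 275.] 232 [0.557 0.288 0.02 ]
side [345. 290.] 261 [0.408 0.343 0.021]
side [324. 317.] 305 [0.469 0.433 0.021]
```

View pics/rect.png

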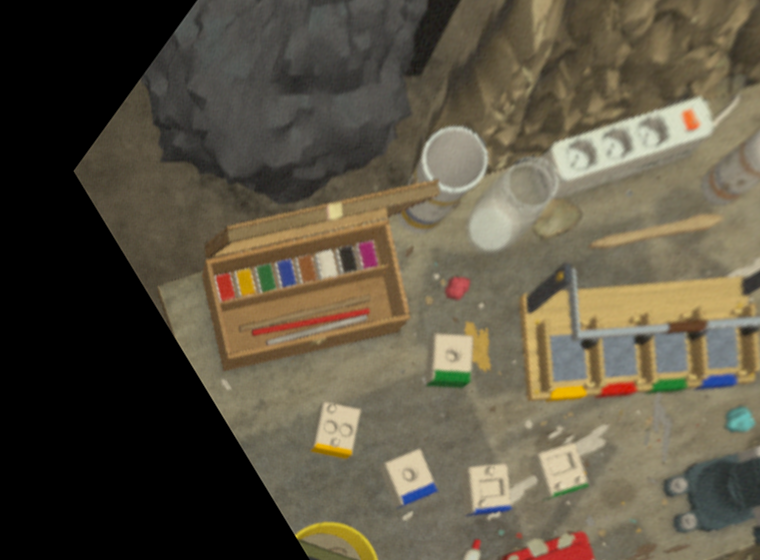

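The bays from left (+y) to right are yellow, red, green, blue. Green top (560,286 mm), blue top (409,339), blue bottom (394,240), green bottom (412,148) and a yellow half (471,428) are clear. Next is the right part of the bench.

```bash
python3 - <<'E'
from h import *
o=[]
for n in('scene','side'):
    f=np.load('pics/%s0.npz'%n); o.append(rect(f['im'],f,.022,.34,.84,-.4,.0,950)[:,:,::-1])
cv2.imwrite('pics/rect2.png',np.hstack(o))
E
```

```text
(no output)
```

View pics/rect2.png

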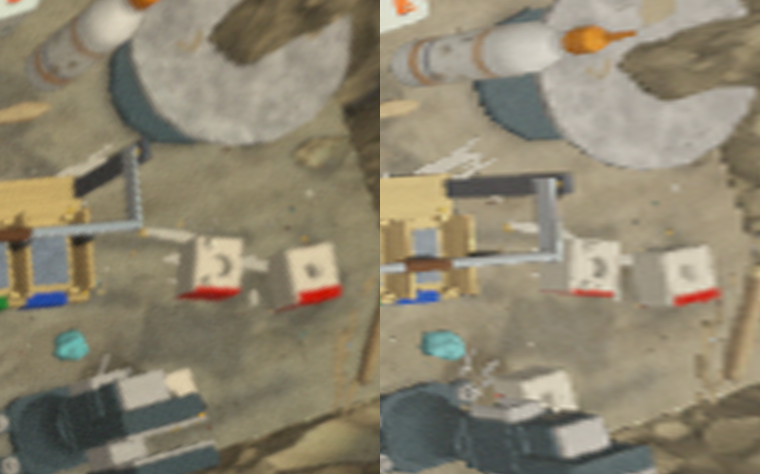

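Request:
{"fn": "carry_out", "kwargs": {
  "increments": [
    [[0,0,-10],[0,0,5.75],85],
    [[0,0,-10],[0,0,5.75],85],
    [[0,0,-10],[0,0,5.75],85],
    [[0,0,-10],[0,0,5.75],85],
    [[0,0,-10],[0,0,5.75],85],
    [[0,0,-10],[0,0,5.75],85],
    [[0,0,-10],[0,0,5.75],85],
    [[0,0,0],[0,0,5.75],85],
    [[0,0,0],[0,0,5.75],85],
    [[0,0,0],[0,0,5.75],85],
    [[0,0,0],[0,0,5.75],85],
    [[0,0,0],[0,0,5.75],85]
  ]
}}

```text
time: 1.15
tcp_pos: [0.1869, 0.6223, 0.3008]
ee_rot: [0.682, 0.731, -0.0, 0.0]
contact_force: [0.4, -0.4, 0.8]
width: 0.993
grip_force: 0.0
```

```bash
cat > go.py <<'E'
# usage: go.py x y z az  -> rotation about tool z (deg), then shift in the tool axes (mm) after that rotation
import sys; from h import *
def pose():
    s=r.read_state(); M=R.from_quat(s['ee_rot']).as_matrix(); return s,M
if __name__=='__main__':
    x,y,z,az=map(float,sys.argv[1:5]); s,M=pose()
    a=np.degrees(np.arctan2(M[1,0],M[0,0])); t=(a-az+180)%360-180
    c,n=np.cos(np.radians(az)),np.sin(np.radians(az))
    d=(np.array([x,y,z])-s['tcp_pos'])*1000
    print('t',round(s['time'],2),'tcp',s['tcp_pos'].round(4),'az',a.round(2),'tilt',M[:,2].round(3),'turn',t.round(2),'shift',np.round([d[0]*c+d[1]*n,d[0]*n-d[1]*c,-d[2]],1),'q6',s['q'][5].round(2),'F',s['contact_force'].round(1),'w',s['width'],s['grip_force'])
E
python3 go.py .46 0.02 .32 94.5
```

```text
t 1.15 tcp [0.1869 0.6223 0.3008] az 94.0 tilt [-0.    -0.001 -1.   ] turn -0.5 shift [-621.9  225.   -19.2] q6 1.13 F [ 0.4 -0.4  0.8] w 0.9930679899466524 0.0
```

Request:
{"fn": "carry_out", "kwargs": {
  "increments": [
    [[-26,10,0],[0,0,0],85],
    [[-26,10,0],[0,0,0],85],
    [[-26,10,0],[0,0,0],85],
    [[-26,10,0],[0,0,0],85],
    [[-26,10,0],[0,0,0],85],
    [[-26,10,0],[0,0,0],85],
    [[-26,10,0],[0,0,0],85],
    [[-26,10,0],[0,0,0],85],
    [[-26,10,0],[0,0,0],85],
    [[-26,10,0],[0,0,0],85],
    [[-26,10,0],[0,0,0],85],
    [[-26,10,0],[0,0,0],85]
  ]
}}

```text
time: 2.15
tcp_pos: [0.3301, 0.319, 0.301]
ee_rot: [0.68, 0.733, -0.0, -0.0]
contact_force: [0.2, 0.9, 1.4]
width: 0.992
grip_force: 0.0
```

Request:
{"fn": "carry_out", "kwargs": {
  "increments": [
    [[-26,10,0],[0,0,0],85],
    [[-26,10,0],[0,0,0],85],
    [[-26,10,0],[0,0,0],85],
    [[-26,10,0],[0,0,0],85],
    [[-26,10,0],[0,0,0],85],
    [[-26,10,0],[0,0,0],85],
    [[-26,10,0],[0,0,0],85],
    [[-26,10,0],[0,0,0],85],
    [[-26,10,0],[0,0,0],85],
    [[-26,10,0],[0,0,0],85],
    [[-26,10,0],[0,0,0],85],
    [[0,0,0],[0,0,0],85]
  ]
}}

```text
time: 3.15
tcp_pos: [0.462, 0.04, 0.3008]
ee_rot: [0.682, 0.731, -0.001, 0.0]
contact_force: [-0.5, -0.6, 0.0]
width: 0.995
grip_force: 0.0
```

```bash
python3 go.py .5 0.02 .30 94.5; python3 - <<'E'
from h import *
im,d,cp=snap('wrist','w1'); s=r.read_state(); print(R.from_quat(s['ee_rot']).inv().apply(cp['origin']-s['tcp_pos']).round(4),(R.from_quat(s['ee_rot']).inv()*R.from_quat(cp['attitude'])).as_matrix().round(3))
E
```

```text
t 3.15 tcp [0.462  0.04   0.3008] az 94.02 tilt [-0.001 -0.002 -1.   ] turn -0.48 shift [-22.9  36.3   0.8] q6 -0.1 F [-0.5 -0.6  0. ] w 0.9953053015368533 0.0
[ 0.0803  0.001  -0.1428] [[ 0.    -0.946 -0.325]
 [ 1.    -0.     0.001]
 [-0.001 -0.325  0.946]]
```

View pics/w1.png

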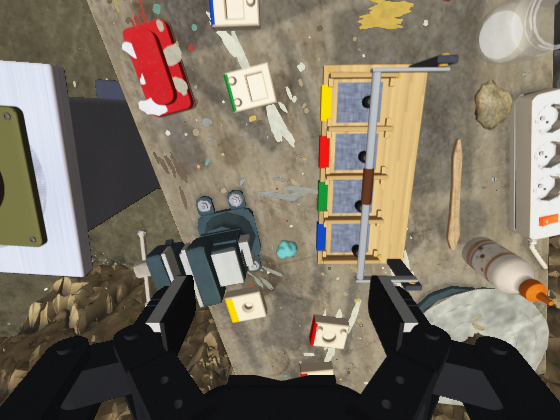

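The wrist view shows the rack (325–425, 65–265), the handle at (367,187), labels at x≈324, the yellow top beside the vise at (245,306), the red bottom at (328,332), and the jar at (510,35).

```bash
python3 - <<'E'
from h import *
f=np.load('pics/w1.npz'); P=cloud(f,f['d']); hsv=cv2.cvtColor(f['im'],cv2.COLOR_RGB2HSV)
H,S,V=[hsv[...,i].astype(int) for i in range(3)]
m=np.zeros((420,560),bool); m[165:210,355:380]=1
h=m&(P[...,2]>.07)&(S>80)
print('handle',h.sum(),P[h].mean(0).round(4),np.percentile(P[h],[2,98],axis=0).round(4), 'pix',np.argwhere(h).mean(0))
# bar (steel) over rack
b=np.zeros_like(m); b[75:275,352:385]=1; b&=(P[...,2]>.075)&(P[...,2]<.1)
print('bar',b.sum(),np.polyfit(P[b][:,1],P[b][:,0],1),np.median(P[b][:,2]))
for n,(lo,hi) in dict(yellow=(20,35),red=(-1,6),green=(45,85),blue=(100,130)).items():
    w=np.zeros_like(m); w[70:265,312:335]=1
    w&=(H>lo)&(H<hi)&(S>120)&(V>60); print(n,w.sum(),P[w].mean(0).round(4),np.ptp(P[w],axis=0).round(3))
# felt
w=np.zeros_like(m); w[75:265,320:400]=1
w&=(abs(P[...,2]-.012)<.006); k,l,st,c=cv2.connectedComponentsWithStats(w.astype(np.uint8))
for i in range(1,k):
    if st[i,4]>100: print('felt',c[i],st[i,4],np.median(P[l==i],0).round(4),P[l==i].min(0).round(3),P[l==i].max(0).round(3))
w=np.zeros_like(m); w[0:80,470:560]=1; w&=P[...,2]>.04; print('jar',np.percentile(P[w],[2,50,98],axis=0).round(3))
# vise and yellow block
w=(abs(P[:340,150:280,2]-.021)<.006)&(S[:340,150:280]<90)&(V[:340,150:280]>120)
k,l,st,c=cv2.connectedComponentsWithStats(w.astype(np.uint8))
for i in range(1,k):
    if st[i,4]>100: print(c[i]+[150,0],st[i,4],P[:340,150:280][l==i].mean(0).round(4),np.percentile(P[:340,150:280][l==i],[2,98],axis=0).round(3))
z=P[190:310,140:265]; q=z[...,2]>.04; print('vise',np.percentile(z[q],[1,50,99],axis=0).round(3))
E
```

```text
handle 368 [0.5629 0.0444 0.0908] [[0.5579 0.0229 0.0833]
 [0.57   0.0636 0.0907]] pix [186.08695652 367.04891304]
bar 1781 [-0.0802426   0.56763796] 0.08711178707962847
yellow 397 [0.514  0.1325 0.0141] [0.079 0.272 0.443]
red 323 [0.5179 0.0719 0.0151] [0.07  0.072 0.445]
green 268 [0.5236 0.0079 0.0131] [0.015 0.044 0.011]
blue 232 [ 0.5286 -0.0564  0.0131] [0.015 0.043 0.014]
felt [341.55840456 161.34233018] 6669 [0.5458 0.0652 0.0131] [ 0.506 -0.102  0.006] [0.587 0.169 0.018]
felt [386.5138044  178.40290126] 4274 [0.6114 0.0315 0.0126] [ 0.582 -0.094  0.009] [0.655 0.175 0.018]
jar [[0.688 0.195 0.041]
 [0.698 0.218 0.07 ]
 [0.756 0.253 0.1  ]]
[235.68699655  14.58918297] 869 [0.3947 0.2247 0.022 ] [[0.369 0.212 0.019]
 [0.421 0.239 0.025]]
[172.36933798  54.3554007 ] 287 [0.3171 0.1772 0.0196] [[0.307 0.166 0.018]
 [0.327 0.188 0.021]]
[251.07602793  87.46314973] 1289 [0.416  0.1459 0.022 ] [[0.389 0.119 0.018]
 [0.445 0.172 0.026]]
[180.0872093   85.10465116] 172 [0.3254 0.1426 0.0198] [[0.317 0.133 0.018]
 [0.333 0.151 0.021]]
[156.68715084 108.60335196] 179 [0.2939 0.112  0.0197] [[0.285 0.105 0.018]
 [0.306 0.122 0.021]]
[248.65620737 305.83765348] 733 [ 0.4248 -0.1806  0.0222] [[ 0.397 -0.206  0.018]
 [ 0.45  -0.156  0.024]]
vise [[ 0.278 -0.119  0.052]
 [ 0.387 -0.05   0.124]
 [ 0.433  0.047  0.344]]
```

Request:
{"fn": "carry_out", "kwargs": {
  "increments": [
    [[-1,20,0],[0,0,-0.6],40],
    [[-1,20,10],[0,0,0],40],
    [[-1,20,20],[0,0,0],40],
    [[-1,20,20],[0,0,0],40],
    [[-0.5,22,20],[0,0,0],40],
    [[0,0,25],[0,0,0],40],
    [[0,0,25],[0,0,0],40],
    [[0,0,25],[0,0,0],40],
    [[0,0,25],[0,0,0],40],
    [[0,0,25],[0,0,0],40],
    [[0,0,0],[0,0,0],40],
    [[0,0,0],[0,0,0],40]
  ]
}}

```text
time: 4.2
tcp_pos: [0.5615, 0.0483, 0.1049]
ee_rot: [0.676, 0.737, -0.001, -0.002]
contact_force: [0.9, 0.2, 0.5]
width: 0.468
grip_force: 0.0
```

```bash
python3 go.py .564 0.0437 .0645 94.6; python3 - <<'E'
from h import *
im,d,cp=snap('wrist','w2'); P=cloud(cp,d)
print(proj(cp,[[.564,.0437,.0835],[.56,.06,.0835]]))
b=(P[...,2]>.075)&(P[...,2]<.1)&(P[...,1]<.18)&(P[...,1]>.08)&(P[...,0]<.6); print(b.sum(),np.polyfit(P[b][:,1],P[b][:,0],1))
E
```

```text
t 4.2 tcp [0.5615 0.0483 0.1049] az 94.94 tilt [-0.004  0.    -1.   ] turn 0.34 shift [-4.8  2.2 40.4] q6 -0.1 F [0.9 0.2 0.5] w 0.46819054657945985 0.0
[[284.49326567 263.57228787]
 [280.15839512 237.96386262]]
5154 [0.160929   0.54127263]
```

View pics/w2.png

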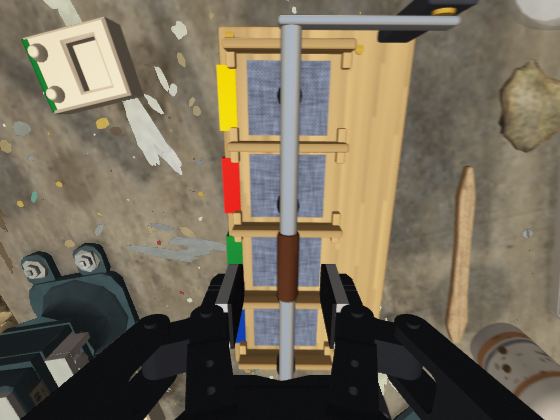

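The handle is at (288,267), centred between the fingers. Closing on it now.

Request:
{"fn": "carry_out", "kwargs": {
  "increments": [
    [[-3,2,10],[0,0,0.3],40],
    [[-3,1.5,10],[0,0,0],40],
    [[0,0,10],[0,0,0],40],
    [[0,0,10],[0,0,0],40],
    [[0,0,0],[0,0,0],5],
    [[0,0,0],[0,0,0],5],
    [[0,0,0],[0,0,0],5],
    [[0,0,0],[0,0,0],5],
    [[0,0,0],[0,0,0],5],
    [[0,0,0],[0,0,0],5]
  ],
  "force": 40
}}

```text
time: 5.08
tcp_pos: [0.565, 0.0415, 0.0653]
ee_rot: [0.678, 0.735, -0.002, -0.002]
contact_force: [-4.5, -0.9, -2.0]
width: 0.135
grip_force: 38.9
```

```bash
python3 go.py .565 0.0437 .0645 94.6; python3 -c "
import numpy as np
q=np.arange(0,2.51,.125);p=np.c_[-70*np.cos(q),70*np.sin(q)];print(np.diff(p,axis=0).round(1).tolist())"
```

```text
t 5.08 tcp [0.565  0.0415 0.0653] az 94.59 tilt [-0.005 -0.    -1.   ] turn -0.01 shift [2.2 0.2 0.8] q6 -0.1 F [-4.5 -0.9 -2. ] w 0.13452225652929298 38.93650710582733
[[0.5, 8.7], [1.6, 8.6], [2.7, 8.3], [3.7, 7.9], [4.7, 7.4], [5.5, 6.8], [6.3, 6.0], [7.0, 5.2], [7.6, 4.3], [8.1, 3.3], [8.5, 2.2], [8.7, 1.2], [8.7, 0.1], [8.7, -1.0], [8.5, -2.1], [8.2, -3.1], [7.7, -4.1], [7.1, -5.1], [6.4, -5.9], [5.7, -6.7]]
```

Request:
{"fn": "carry_out", "kwargs": {
  "increments": [
    [[0,0.5,-8.7],[0,0,0],5],
    [[0,1.6,-8.6],[0,0,0],5],
    [[0,2.7,-8.3],[0,0,0],5],
    [[0,3.7,-7.9],[0,0,0],5],
    [[0,4.7,-7.4],[0,0,0],5],
    [[0,5.5,-6.8],[0,0,0],5],
    [[0,6.3,-6],[0,0,0],5],
    [[0,7,-5.2],[0,0,0],5],
    [[0,7.6,-4.3],[0,0,0],5],
    [[0,8.1,-3.3],[0,0,0],5]
  ]
}}

```text
time: 5.92
tcp_pos: [0.6149, 0.0455, 0.1377]
ee_rot: [0.678, 0.735, 0.0, 0.0]
contact_force: [-4.9, -0.1, 3.4]
width: 0.137
grip_force: 39.2
```

Request:
{"fn": "carry_out", "kwargs": {
  "increments": [
    [[0,8.5,-2.2],[0,0,0],5],
    [[0,8.7,-1.2],[0,0,0],5],
    [[0,8.7,-0.1],[0,0,0],5],
    [[0,8.7,1],[0,0,0],5],
    [[0,8.5,2.1],[0,0,0],5],
    [[0,8.2,3.1],[0,0,0],5],
    [[0,7.7,4.1],[0,0,0],5],
    [[0,7.1,5.1],[0,0,0],5],
    [[0,0,0],[0,0,0],5],
    [[0,0,0],[0,0,0],5]
  ]
}}

```text
time: 6.75
tcp_pos: [0.6829, 0.0509, 0.1223]
ee_rot: [0.678, 0.735, 0.002, 0.002]
contact_force: [4.5, 0.6, 3.8]
width: 0.132
grip_force: 41.9
```

```bash
python3 go.py .634 0.0475 .1 94.6; python3 - <<'E'
from h import *
im,d,cp=snap('side','s2')
c=im[140:300,200:420]; cv2.imwrite('pics/s2c.png',cv2.resize(c,None,fx=3.5,fy=3.5)[:,:,::-1])
E
```

```text
t 6.75 tcp [0.6829 0.0509 0.1223] az 94.58 tilt [ 0.006  0.    -1.   ] turn -0.02 shift [  0.5 -49.   22.3] q6 -0.08 F [4.5 0.6 3.8] w 0.1318612818641201 41.85300886631012
```

View pics/s2c.png

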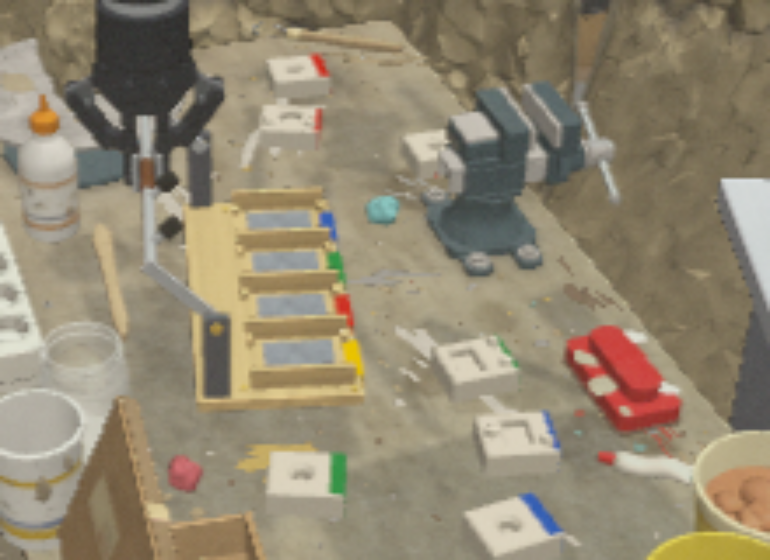

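The keeper is up and swung back (handle at 147,175 in the crop), clear of the jar (83,355). Carry it on to about 2.5, release, rise, and go to the yellow bottom.

Request:
{"fn": "carry_out", "kwargs": {
  "increments": [
    [[0,6.4,5.9],[0,0,0],5],
    [[0,5.7,6.7],[0,0,0],5],
    [[0,0,0],[0,0,0],5],
    [[0,0,0],[0,0,0],30],
    [[0,0,0],[0,0,0],30],
    [[0,0,0],[0,0,0],30],
    [[0,0,-10],[0,0,0],30],
    [[0,0,-20],[0,0,0],30],
    [[0,0,-30],[0,0,0],30],
    [[0,0,-30],[0,0,0],30],
    [[0,0,-30],[0,0,0],30],
    [[0,0,-30],[0,0,0],30]
  ]
}}

```text
time: 7.8
tcp_pos: [0.6919, 0.0517, 0.2603]
ee_rot: [0.678, 0.735, -0.0, -0.0]
contact_force: [0.2, 0.3, -0.0]
width: 0.349
grip_force: 0.0
```

Request:
{"fn": "carry_out", "kwargs": {
  "increments": [
    [[10,-6,-20],[0,0,0],85],
    [[30,-16,-10],[0,0,0],85],
    [[32,-17,0],[0,0,0],85],
    [[32,-17,0],[0,0,0],85],
    [[32,-17,0],[0,0,0],85],
    [[32,-17,0],[0,0,0],85],
    [[32,-17,0],[0,0,0],85],
    [[32,-17,0],[0,0,0],85],
    [[32,-17,0],[0,0,0],85],
    [[32,-17,0],[0,0,0],85],
    [[32,-17,0],[0,0,0],85],
    [[30,-15,0],[0,0,0],85]
  ]
}}

```text
time: 8.8
tcp_pos: [0.4728, 0.3946, 0.2891]
ee_rot: [0.678, 0.735, 0.0, -0.0]
contact_force: [0.1, -0.5, 0.5]
width: 0.99
grip_force: 0.0
```

```bash
python3 go.py .47 0.42 .2 94.6; cat > meas.py <<'E'
from h import *
def block(f,xy,rad=.06,z=.022,side=None):
    """top face of a block near xy: minAreaRect of points with z near the top plane -> centre, sizes, yaw near 0 (deg), paint centre"""
    P=cloud(f,f['d']); near=(np.hypot(P[...,0]-xy[0],P[...,1]-xy[1])<rad)&(f['d']>0)
    m=near&(P[...,2]>z-.006)&(P[...,2]<z+.0045)
    k,l,st,c=cv2.connectedComponentsWithStats(m.astype(np.uint8)); i=1+np.argmax(st[1:,4])
    vv,uu=np.nonzero(l==i); Q=onplane(f,uu,vv,z)[:,:2]   # rays cast on the exact plane
    (cx,cy),(w,h),a=cv2.minAreaRect((Q*1000).astype(np.float32))
    L=max(w,h); 
    if w<h: a+=90
    a=(a+90)%180-90
    hsv=cv2.cvtColor(f['im'],cv2.COLOR_RGB2HSV); pm=near&(hsv[...,1]>130)&(hsv[...,2]>80)&(P[...,2]>z-.02)
    print('block',np.round([cx,cy],1),'size',np.round([w,h],1),'yaw',round(a,2),'n',len(Q),'paint',np.median(P[pm],0).round(3) if pm.any() else None,'hue',np.median(hsv[pm][:,0]) if pm.any() else None)
E
python3 - <<'E'
from meas import *
im,d,cp=snap('wrist','w3'); f=np.load('pics/w3.npz')
for xy in[(.471,.43),(.409,.341),(.56,.287),(.393,.242),(.41,.149)]: block(f,xy)
E
```

```text
t 8.8 tcp [0.4728 0.3946 0.2891] az 94.6 tilt [ 0.  0. -1.] turn 0.0 shift [25.5 -0.7 89.1] q6 0.53 F [ 0.1 -0.5  0.5] w 0.9901176725965698 0.0
block [467.1 427.8] size [48.  58.2] yaw -11.68 n 1379 paint [0.439 0.433 0.021] hue 24.0
block [406.4 336.5] size [59.  48.8] yaw 22.53 n 1317 paint [0.383 0.331 0.023] hue 111.0
block [554.2 285. ] size [49.9 58.9] yaw -3.36 n 1175 paint [0.531 0.277 0.015] hue 66.0
block [392.3 238.7] size [59.  50.3] yaw 6.0 n 914 paint [0.364 0.235 0.022] hue 112.0
block [415.2 147.8] size [59.6 51.6] yaw 16.63 n 786 paint [0.388 0.141 0.022] hue 65.0
```

View pics/w3.png

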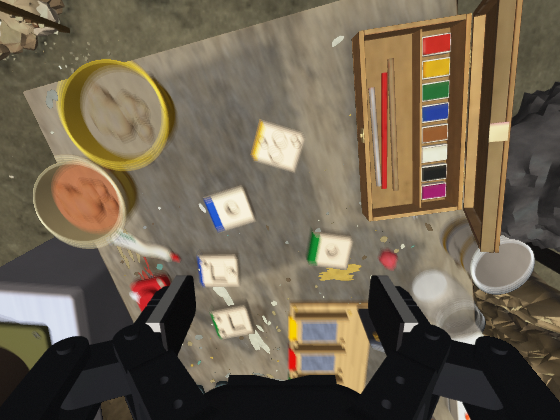

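Yellow bottom measures 58x48 at (467,428) mm, yaw −11.7°, with its keys visible at (278,145). Go for it.

```bash
python3 go.py .4671 0.4278 .005 78.3
```

```text
t 8.85 tcp [0.4698 0.399  0.289 ] az 94.86 tilt [-0.002  0.004 -1.   ] turn 16.56 shift [ 27.7  -8.4 284. ] q6 0.53 F [-2.6  2.6  0.3] w 0.995786758189483 0.0
```

Request:
{"fn": "carry_out", "kwargs": {
  "increments": [
    [[0,0,0],[0,0,5.5],85],
    [[0,0,20],[0,0,5.5],85],
    [[0,0,20],[0,0,5.5],85],
    [[7,-2,20],[0,0,0],85],
    [[7,-2,20],[0,0,0],85],
    [[7,-2,20],[0,0,0],85],
    [[6.5,-2,20],[0,0,0],85],
    [[0,0,20],[0,0,0],85],
    [[0,0,20],[0,0,0],85],
    [[0,0,20],[0,0,0],85],
    [[0,0,0],[0,0,0],85],
    [[0,0,0],[0,0,0],85]
  ]
}}

```text
time: 9.85
tcp_pos: [0.4716, 0.4211, 0.1074]
ee_rot: [0.777, 0.63, -0.002, -0.0]
contact_force: [0.2, 0.4, -0.1]
width: 0.997
grip_force: 0.0
```

```bash
python3 - <<'E'
from meas import *
im,d,cp=snap('wrist','w4'); f=np.load('pics/w4.npz')
block(f,(.471,.43),.045)
E
python3 go.py .4671 0.4278 .005 78.3
```

```text
block [467.4 429.1] size [48.6 58.1] yaw -11.83 n 3729 paint [0.441 0.435 0.022] hue 27.0
t 9.9 tcp [0.4726 0.4219 0.1091] az 78.08 tilt [ 0.  0. -1.] turn -0.22 shift [  4.7  -6.5 104.1] q6 0.85 F [0.5 0.3 0.7] w 0.9959269649991008 0.0
```

Request:
{"fn": "carry_out", "kwargs": {
  "increments": [
    [[3,-3.5,15],[0,0,0.2],85],
    [[3,-3,20],[0,0,0],85],
    [[0,0,20],[0,0,0],85],
    [[0,0,20],[0,0,0],85],
    [[0,0,15],[0,0,0],85],
    [[0,0,13],[0,0,0],85],
    [[0,0,2],[0,0,0],85],
    [[0,0,0],[0,0,0],45],
    [[0,0,0],[0,0,0],45],
    [[0,0,0],[0,0,0],45],
    [[0,0,0],[0,0,0],45],
    [[0,0,0],[0,0,0],45]
  ],
  "force": 45
}}

```text
time: 10.9
tcp_pos: [0.4683, 0.43, 0.005]
ee_rot: [0.778, 0.629, 0.002, 0.0]
contact_force: [-0.2, 0.2, 3.5]
width: 0.666
grip_force: 50.7
```

```bash
python3 go.py .5563 0.1394 .15 94.6
```

```text
t 10.9 tcp [0.4683 0.43   0.005 ] az 77.88 tilt [ 0.002  0.002 -1.   ] turn -16.72 shift [-296.7   64.4 -145. ] q6 0.87 F [-0.2  0.2  3.5] w 0.6656165239350815 50.73478639125824
```

Request:
{"fn": "carry_out", "kwargs": {
  "increments": [
    [[0,0,-10],[0,0,0],45],
    [[0,0,-20],[0,0,0],45],
    [[0,0,-25],[0,0,0],45],
    [[0,0,-25],[0,0,-4.2],45],
    [[0,0,-25],[0,0,-4.2],45],
    [[0,0,-25],[0,0,-4.2],45],
    [[0,0,-15],[0,0,-4.1],45],
    [[-25,5,0],[0,0,0],45],
    [[-30,7,0],[0,0,0],45],
    [[-30,7,0],[0,0,0],45],
    [[-30,7,0],[0,0,0],45],
    [[-30,7,0],[0,0,0],45]
  ]
}}

```text
time: 11.9
tcp_pos: [0.5116, 0.2859, 0.1489]
ee_rot: [0.678, 0.735, 0.0, 0.0]
contact_force: [0.2, -0.1, -1.1]
width: 0.664
grip_force: 50.3
```

Request:
{"fn": "carry_out", "kwargs": {
  "increments": [
    [[-30,7,0],[0,0,0],45],
    [[-30,7,0],[0,0,0],45],
    [[-30,7,0],[0,0,0],45],
    [[-30,6,0],[0,0,0],45],
    [[-22,4,0],[0,0,0],45],
    [[-9,0,0],[0,0,0],45],
    [[0,0,0],[0,0,0],45]
  ]
}}

```text
time: 12.48
tcp_pos: [0.5548, 0.1376, 0.1487]
ee_rot: [0.679, 0.734, -0.0, 0.0]
contact_force: [0.5, 0.1, -0.4]
width: 0.665
grip_force: 50.3
```

```bash
python3 go.py .5563 0.1394 .15 94.6; python3 - <<'E'
from h import *
snap('wrist','w5'); ex=np.array([.9968,.0802]); ey=np.array([-.0802,.9968]); C=np.array([.5645,.0430])
def bays(n):
    f=np.load('pics/%s.npz'%n); P=cloud(f,f['d']); v,u=np.mgrid[:420,:560]; hsv=cv2.cvtColor(f['im'],cv2.COLOR_RGB2HSV)
    Q=onplane(f,u,v,.012); q=np.stack([(Q[...,:2]-C)@ex,(Q[...,:2]-C)@ey],-1)*1000
    m=(hsv[...,0]>90)&(hsv[...,0]<130)&(hsv[...,1]>35)&(hsv[...,1]<140)&(abs(P[...,2]-.012)<.006)
    for b,y in zip('YRGB',(96,32,-32,-96)):
        w=m&(abs(q[...,0])<38)&(abs(q[...,1]-y)<31)
        if w.sum()>300: print(n,b,w.sum(),'x',np.percentile(q[w][:,0],[1,99]).round(1),'y-y0',(np.percentile(q[w][:,1],[1,99])-y).round(1))
for n in('w1','w2','w5'): bays(n)
E
```

```text
t 12.48 tcp [0.5548 0.1376 0.1487] az 94.42 tilt [ 0. -0. -1.] turn -0.18 shift [ 1.7  1.7 -1.3] q6 0.07 F [ 0.5  0.1 -0.4] w 0.6650027491905091 50.33358693122864
w1 Y 1206 x [-26.9  28.8] y-y0 [-23.7  23.5]
w1 R 1020 x [-26.8  28.7] y-y0 [-23.1  23.4]
w1 G 810 x [-26.8  27.6] y-y0 [-23.   22.3]
w1 B 734 x [-27.2  28.7] y-y0 [-24.1  19. ]
w2 Y 4188 x [-26.7  29.3] y-y0 [-24.6  23.7]
w2 R 3182 x [-26.6  29.3] y-y0 [-25.   23.3]
w2 G 2043 x [-26.6  29.3] y-y0 [-25.7  18.9]
w2 B 1576 x [-27.   29.3] y-y0 [-26.1  12.2]
w5 Y 3010 x [-27.1  28.9] y-y0 [-24.6  23.6]
w5 B 1127 x [-27.1  28.7] y-y0 [-24.9   9. ]
```

View pics/w5.png

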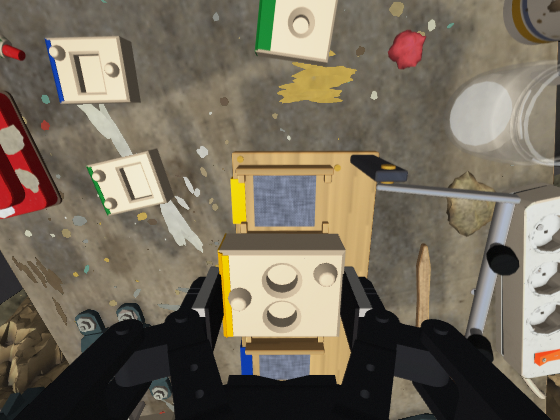

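```bash
python3 - <<'E'
from meas import *
f=np.load('pics/w5.npz'); P=cloud(f,f['d']); w=P[178:226,225:246]; hsv=cv2.cvtColor(f['im'],cv2.COLOR_RGB2HSV)[178:226,225:246]
m=(hsv[...,1]>150)&(hsv[...,0]>20)&(hsv[...,0]<35); print(np.percentile(w[m],[2,50,98],axis=0).round(4))
block(f,(.557,.1376),.06,z=.1657)
E
python3 go.py .5579 0.1384 .018 94.6
```

```text
[[0.5072 0.1143 0.0116]
 [0.514  0.1352 0.0134]
 [0.5212 0.1558 0.015 ]]
block [555.3 137.4] size [86.2 50.4] yaw 5.09 n 10190 paint [0.529 0.137 0.166] hue 24.0
t 12.53 tcp [0.5545 0.1388 0.1486] az 94.48 tilt [-0.  0. -1.] turn -0.12 shift [ -0.7   3.3 130.6] q6 0.07 F [ 0.4  1.5 -1.6] w 0.6629267846326403 50.333606600761414
```

Request:
{"fn": "carry_out", "kwargs": {
  "increments": [
    [[-0.7,3.3,20],[0,0,-0.1],45],
    [[0,0,25],[0,0,0],45],
    [[0,0,25],[0,0,0],45],
    [[0,0,20],[0,0,0],45],
    [[0,0,15],[0,0,0],45],
    [[0,0,10],[0,0,0],45],
    [[0,0,8],[0,0,0],45],
    [[0,0,5],[0,0,0],45],
    [[0,0,2],[0,0,0],45],
    [[0,0,0],[0,0,0],45]
  ]
}}

```text
time: 13.37
tcp_pos: [0.5583, 0.1391, 0.0186]
ee_rot: [0.678, 0.736, 0.0, 0.0]
contact_force: [0.0, -0.3, -0.8]
width: 0.664
grip_force: 50.3
```

```bash
python3 go.py .5579 0.1384 .018 94.6
```

```text
t 13.37 tcp [0.5583 0.1391 0.0186] az 94.7 tilt [ 0.  0. -1.] turn 0.1 shift [-0.7 -0.5  0.6] q6 0.07 F [ 0.  -0.3 -0.8] w 0.6639976129827221 50.33462047576904
```

Request:
{"fn": "carry_out", "kwargs": {
  "increments": [
    [[0,0,1],[0,0,0],45],
    [[0,0,0],[0,0,0],68],
    [[0,0,0],[0,0,0],68],
    [[0,0,0],[0,0,0],68],
    [[0,0,-10],[0,0,0],68],
    [[0,0,-25],[0,0,0],85],
    [[0,0,-35],[0,0,0],85],
    [[0,0,-35],[0,0,0],85],
    [[0,0,-35],[0,0,0],85],
    [[0,0,-35],[0,0,0],85],
    [[0,0,-35],[0,0,0],85],
    [[0,0,-30],[0,0,0],85]
  ]
}}

```text
time: 14.37
tcp_pos: [0.5583, 0.1388, 0.2615]
ee_rot: [0.678, 0.735, 0.001, 0.001]
contact_force: [0.1, 0.1, -0.3]
width: 0.99
grip_force: 0.0
```

```bash
python3 - <<'E'
from meas import *
snap('wrist','w6'); f=np.load('pics/w6.npz'); block(f,(.558,.138),.06,z=.034)
f=np.load('pics/w1.npz'); P=cloud(f,f['d']); m=(P[...,0]>.3)&(P[...,0]<.5)&(P[...,1]<-.0)&(P[...,1]>-.25)&(P[...,2]>.03)&(P[...,2]<.2)
for y0 in np.arange(-.25,0,.025):
    w=m&(P[...,1]>y0)&(P[...,1]<y0+.025)
    if w.sum()>20: print(round(y0,3),w.sum(),'x',np.percentile(P[w][:,0],[1,99]).round(3),'z',np.percentile(P[w][:,2],[5,50,98]).round(3))
E
```

```text
block [559.2 137.1] size [58.1 47.6] yaw 4.67 n 1557 paint [0.533 0.138 0.031] hue 18.0
-0.125 95 x [0.372 0.399] z [0.121 0.129 0.131]
-0.1 895 x [0.322 0.424] z [0.087 0.128 0.131]
-0.075 2073 x [0.316 0.431] z [0.081 0.118 0.131]
-0.05 2204 x [0.316 0.424] z [0.054 0.112 0.13 ]
```

Request:
{"fn": "carry_out", "kwargs": {
  "increments": [
    [[-20,-7,0],[0,0,0],85],
    [[-30,-11,0],[0,0,0],85],
    [[-32,-12,0],[0,0,0],85],
    [[-32,-12,0],[0,0,0],85],
    [[-32,-12,0],[0,0,0],85],
    [[-32,-12,0],[0,0,0],85],
    [[-32,-12,0],[0,0,0],85],
    [[-32,-12,0],[0,0,0],85],
    [[-32,-12,0],[0,0,0],85],
    [[-30,-12,0],[0,0,0],85],
    [[-20,-8,0],[0,0,0],85],
    [[0,0,0],[0,0,0],85]
  ]
}}

```text
time: 15.42
tcp_pos: [0.4617, -0.1973, 0.2581]
ee_rot: [0.679, 0.734, -0.0, 0.001]
contact_force: [0.1, -0.3, 0.1]
width: 0.996
grip_force: 0.0
```

```bash
python3 - <<'E'
from meas import *
snap('wrist','w7'); f=np.load('pics/w7.npz')
for xy in((.425,-.181),(.56,-.225),(.56,-.32)): block(f,xy,.05)
E
python3 go.py .4248 -0.1806 .1 94.6
```

```text
block [ 419.7 -184.3] size [58.5 48.2] yaw 16.84 n 1749 paint [ 0.398 -0.19   0.023] hue 28.0
block [ 560.9 -229.4] size [49.  59.4] yaw -3.82 n 1387 paint [ 0.534 -0.228  0.021] hue 1.0
block [ 552.4 -328.9] size [58.5 50.8] yaw 11.44 n 1267 paint [ 0.53  -0.334  0.023] hue 1.0
t 15.47 tcp [ 0.4622 -0.1956  0.258 ] az 94.47 tilt [ 0.001 -0.    -1.   ] turn -0.13 shift [ 18.  -36.1 158. ] q6 -0.59 F [0.8 0.2 0.4] w 0.9929845788333623 0.0
```

View pics/w7.png

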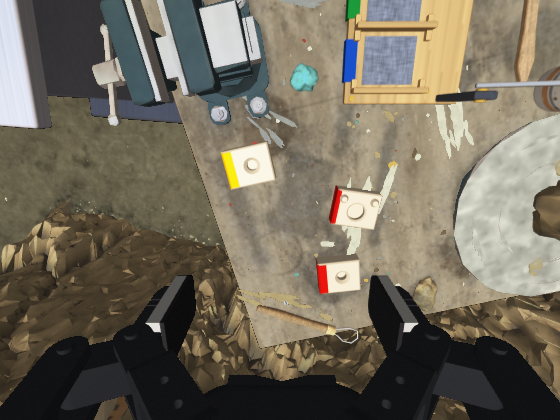

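Yellow top is at (420,−184), yaw 16.8°, 6 cm from the vise. I'll grip it along its y with the camera turned away from the vise.

Request:
{"fn": "carry_out", "kwargs": {
  "increments": [
    [[0,0,0],[0,0,6.45],62],
    [[0,0,0],[0,0,6.45],62],
    [[0,0,0],[0,0,6.45],62],
    [[0,0,0],[0,0,6.45],62],
    [[0,0,0],[0,0,6.45],62],
    [[0,0,0],[0,0,6.45],62],
    [[0,0,0],[0,0,6.45],62],
    [[0,0,0],[0,0,6.45],62],
    [[0,0,0],[0,0,6.45],62],
    [[0,0,0],[0,0,6.45],62],
    [[0,0,0],[0,0,6.45],62],
    [[0,0,0],[0,0,6.45],62]
  ]
}}

```text
time: 16.47
tcp_pos: [0.4633, -0.1928, 0.2577]
ee_rot: [0.989, 0.148, 0.0, -0.0]
contact_force: [-0.3, -0.7, -0.2]
width: 0.724
grip_force: 0.0
```

```bash
python3 go.py .4197 -0.1843 .13 16.8
```

```text
t 16.47 tcp [ 0.4633 -0.1928  0.2577] az 17.05 tilt [ 0.001  0.    -1.   ] turn 0.25 shift [-39.2 -20.8 127.7] q6 0.77 F [-0.3 -0.7 -0.2] w 0.7243252743428001 0.0
```

Request:
{"fn": "carry_out", "kwargs": {
  "increments": [
    [[-13,-7,10],[0,0,0.2],62],
    [[-13,-7,20],[0,0,0],62],
    [[-13,-7,20],[0,0,0],62],
    [[0,0,20],[0,0,0],62],
    [[0,0,20],[0,0,0],62],
    [[0,0,20],[0,0,0],62],
    [[0,0,15],[0,0,0],62],
    [[0,0,0],[0,0,0],62],
    [[0,0,0],[0,0,0],62]
  ]
}}

```text
time: 17.22
tcp_pos: [0.4193, -0.1845, 0.132]
ee_rot: [0.989, 0.149, -0.001, -0.001]
contact_force: [0.6, -0.8, -0.5]
width: 0.724
grip_force: 0.0
```

```bash
python3 - <<'E'
from meas import *
snap('wrist','w8'); f=np.load('pics/w8.npz')
block(f,(.421,-.184),.045)
E
python3 go.py .4197 -0.1843 .004 16.8
```

```text
block [ 420.5 -184.2] size [59.3 47.7] yaw 16.88 n 3424 paint [ 0.398 -0.191  0.023] hue 29.0
t 17.27 tcp [ 0.42   -0.1851  0.1332] az 17.14 tilt [ 0.001 -0.    -1.   ] turn 0.34 shift [-1.000e-01 -8.000e-01  1.292e+02] q6 0.74 F [ 0.8  0.3 -0.7] w 0.724683247728591 0.0
```

Request:
{"fn": "carry_out", "kwargs": {
  "increments": [
    [[0.8,-0.8,20],[0,0,0.3],62],
    [[0,0,25],[0,0,0],62],
    [[0,0,25],[0,0,0],62],
    [[0,0,25],[0,0,0],62],
    [[0,0,18],[0,0,0],62],
    [[0,0,12],[0,0,0],62],
    [[0,0,3],[0,0,0],62],
    [[0,0,0],[0,0,0],38],
    [[0,0,0],[0,0,0],38],
    [[0,0,0],[0,0,0],38],
    [[0,0,0],[0,0,0],38],
    [[0,0,0],[0,0,0],38]
  ],
  "force": 45
}}

```text
time: 18.27
tcp_pos: [0.4209, -0.185, 0.0056]
ee_rot: [0.989, 0.146, 0.001, 0.001]
contact_force: [0.0, 0.2, 3.7]
width: 0.552
grip_force: 47.9
```

Request:
{"fn": "carry_out", "kwargs": {
  "increments": [
    [[0,0,-10],[0,0,0],38],
    [[0,0,-20],[0,0,0],38],
    [[0,0,-25],[0,0,0],38],
    [[0,0,-25],[0,0,0],38],
    [[0,0,-25],[0,0,0],38],
    [[0,0,-30],[0,0,0],38],
    [[0,0,-30],[0,0,0],38],
    [[0,0,-10],[0,0,4],38],
    [[0,0,0],[0,0,4.1],38],
    [[0,0,0],[0,0,4.1],38],
    [[0,0,0],[0,0,0],38]
  ]
}}

```text
time: 19.18
tcp_pos: [0.42, -0.1845, 0.1805]
ee_rot: [0.999, 0.039, 0.001, 0.0]
contact_force: [0.4, 0.7, -1.6]
width: 0.55
grip_force: 47.6
```

```bash
python3 go.py .5592 0.1371 .15 4.6
```

```text
t 19.18 tcp [ 0.42   -0.1845  0.1805] az 4.52 tilt [ 0.001 -0.001 -1.   ] turn -0.08 shift [ 164.6 -309.4   30.5] q6 0.96 F [ 0.4  0.7 -1.6] w 0.549618084517117 47.55496144294739
```

Request:
{"fn": "carry_out", "kwargs": {
  "increments": [
    [[8,-15,0],[0,0,0],38],
    [[14,-26,0],[0,0,0],38],
    [[14,-27,0],[0,0,0],38],
    [[14,-27,0],[0,0,0],38],
    [[14,-27,0],[0,0,0],38],
    [[14,-27,0],[0,0,0],38],
    [[14,-27,0],[0,0,0],38],
    [[14,-27,0],[0,0,0],38],
    [[14,-27,0],[0,0,0],38],
    [[14,-27,0],[0,0,0],38],
    [[14,-26,0],[0,0,0],38],
    [[10,-20,0],[0,0,0],38]
  ]
}}

```text
time: 20.18
tcp_pos: [0.5535, 0.1322, 0.1794]
ee_rot: [0.999, 0.042, -0.0, -0.0]
contact_force: [0.3, 0.5, -1.0]
width: 0.548
grip_force: 47.5
```

Request:
{"fn": "carry_out", "kwargs": {
  "increments": [
    [[6,-6,15],[0,0,0],38],
    [[0,0,20],[0,0,0],38],
    [[0,0,20],[0,0,0],38],
    [[0,0,20],[0,0,0],38],
    [[0,0,0],[0,0,0],38]
  ]
}}

```text
time: 20.6
tcp_pos: [0.5552, 0.1362, 0.0994]
ee_rot: [0.999, 0.041, -0.005, 0.001]
contact_force: [-1.2, 0.9, -1.6]
width: 0.551
grip_force: 47.5
```

```bash
python3 go.py .5588 0.1374 .040 4.67; python3 - <<'E'
from meas import *
snap('wrist','w9'); f=np.load('pics/w9.npz'); s=r.read_state()
block(f,s['tcp_pos'][:2],.045,z=s['tcp_pos'][2]+.017)
E
python3 go.py .5588 0.1374 .040 4.67
```

```text
t 20.6 tcp [0.5552 0.1362 0.0994] az 4.69 tilt [-0.009 -0.001 -1.   ] turn 0.02 shift [ 3.7 -0.9 59.4] q6 1.64 F [-1.2  0.9 -1.6] w 0.5507082023018615 47.52512991428375
block [557.9 135. ] size [57.4 76.6] yaw -85.36 n 10774 paint [0.533 0.133 0.117] hue 24.0
t 20.65 tcp [0.5565 0.1363 0.1017] az 4.66 tilt [-0.006 -0.001 -1.   ] turn -0.01 shift [ 2.4 -0.9 61.7] q6 1.64 F [-0.6  0.2 -0.6] w 0.5540427014325211 47.52411425113678
```

View pics/w9.png

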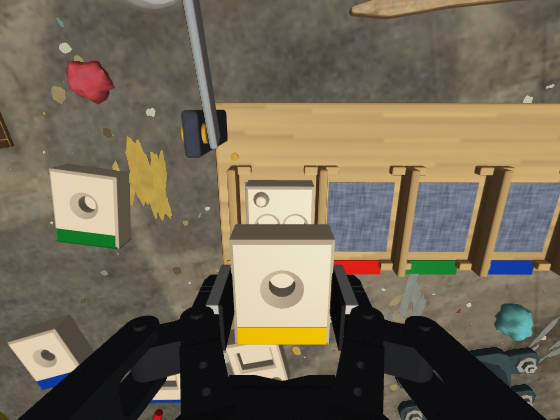

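Request:
{"fn": "carry_out", "kwargs": {
  "increments": [
    [[1.5,-0.9,15],[0,0,0],38],
    [[0,0,15],[0,0,0],38],
    [[0,0,12],[0,0,0],38],
    [[0,0,8],[0,0,0],38],
    [[0,0,0],[0,0,0],38],
    [[0,0,3],[0,0,0],38],
    [[0,0,2],[0,0,0],38],
    [[0,0,2],[0,0,0],38],
    [[0,0,2],[0,0,0],38],
    [[0,0,0],[0,0,0],38]
  ]
}}

```text
time: 21.48
tcp_pos: [0.5602, 0.1376, 0.0453]
ee_rot: [0.999, 0.04, -0.0, -0.0]
contact_force: [-0.6, -0.1, -0.5]
width: 0.546
grip_force: 47.5
```

```bash
python3 go.py .558 0.1374 .040 4.67
```

```text
t 21.48 tcp [0.5602 0.1376 0.0453] az 4.58 tilt [-0.  0. -1.] turn -0.09 shift [-2.2  0.   5.3] q6 1.64 F [-0.6 -0.1 -0.5] w 0.5458289595835077 47.5433886051178
```

Request:
{"fn": "carry_out", "kwargs": {
  "increments": [
    [[-2,0,0],[0,0,0],38],
    [[0,0,0],[0,0,0],38],
    [[0,0,1.5],[0,0,0],38],
    [[0,0,1.5],[0,0,0],38],
    [[0,0,1.5],[0,0,0],38],
    [[0,0,1],[0,0,0],38],
    [[0,0,0],[0,0,0],38]
  ]
}}

```text
time: 22.07
tcp_pos: [0.5582, 0.1375, 0.0397]
ee_rot: [0.999, 0.04, -0.0, -0.0]
contact_force: [0.2, 0.6, -0.3]
width: 0.549
grip_force: 47.5
```

```bash
python3 go.py .558 0.1374 .040 4.67
```

```text
t 22.07 tcp [0.5582 0.1375 0.0397] az 4.58 tilt [-0. -0. -1.] turn -0.09 shift [-0.2  0.  -0.3] q6 1.64 F [ 0.2  0.6 -0.3] w 0.5494659529773411 47.539499402046204
```

Request:
{"fn": "carry_out", "kwargs": {
  "increments": [
    [[0,0,0],[0,0,0],58],
    [[0,0,0],[0,0,0],58],
    [[0,0,0],[0,0,0],58],
    [[0,0,-10],[0,0,0],58],
    [[0,0,-25],[0,0,0],60],
    [[0,0,-35],[0,0,0],85],
    [[0,0,-35],[0,0,0],85],
    [[0,0,-35],[0,0,0],85],
    [[0,0,-35],[0,0,0],85],
    [[0,0,-20],[0,0,0],85],
    [[0,0,0],[0,0,0],85]
  ]
}}

```text
time: 22.98
tcp_pos: [0.5613, 0.1379, 0.2432]
ee_rot: [0.999, 0.04, 0.006, -0.001]
contact_force: [0.9, 0.5, 0.9]
width: 0.995
grip_force: 0.0
```

```bash
python3 - <<'E'
from meas import *
snap('wrist','w10'); f=np.load('pics/w10.npz')
block(f,(.5585,.138),.045,z=.056)
P=cloud(f,f['d']); w=(np.hypot(P[...,0]-.5585,P[...,1]-.138)<.02); print(np.percentile(P[w][:,2],[5,50,95,99]).round(4))
E
```

```text
block [558.1 135.8] size [57.2 47.8] yaw 4.63 n 2091 paint [0.535 0.134 0.057] hue 27.0
[0.0554 0.3235 0.3301 0.3309]
```

Request:
{"fn": "carry_out", "kwargs": {
  "increments": [
    [[-2,20,0],[0,0,0],85],
    [[-2.5,31,0],[0,0,0],85],
    [[-2.5,31,0],[0,0,0],85],
    [[-2.5,31,0],[0,0,0],85],
    [[-2.5,31,0],[0,0,0],85],
    [[-2.5,31,0],[0,0,0],85],
    [[-2.5,31,0],[0,0,0],85],
    [[-2.5,31,0],[0,0,0],85],
    [[-2.5,31,0],[0,0,0],85],
    [[-2.5,31,0],[0,0,0],85],
    [[-2.5,31,0],[0,0,0],85],
    [[-2.5,31,0],[0,0,0],85]
  ]
}}

```text
time: 24.03
tcp_pos: [0.5565, -0.2259, 0.2331]
ee_rot: [0.999, 0.04, -0.001, -0.001]
contact_force: [1.1, 0.7, 0.2]
width: 0.997
grip_force: 0.0
```

Request:
{"fn": "carry_out", "kwargs": {
  "increments": [
    [[0,0,0],[0,0,-6.8],85],
    [[0,0,0],[0,0,-6.8],85],
    [[0,0,0],[0,0,-6.8],85],
    [[0,0,0],[0,0,-6.8],85],
    [[0,0,0],[0,0,-6.8],85],
    [[0,0,0],[0,0,-6.8],85],
    [[0,0,0],[0,0,-6.8],85],
    [[0,0,0],[0,0,-6.8],85],
    [[0,0,0],[0,0,-6.8],85],
    [[0,0,0],[0,0,-6.8],85],
    [[0,0,0],[0,0,-6.8],85],
    [[0,0,0],[0,0,-6.8],85]
  ]
}}

```text
time: 25.03
tcp_pos: [0.5567, -0.2243, 0.2329]
ee_rot: [0.728, 0.685, -0.001, -0.002]
contact_force: [-0.3, 0.0, -0.0]
width: 0.994
grip_force: 0.0
```

```bash
python3 - <<'E'
from meas import *
snap('wrist','w11'); f=np.load('pics/w11.npz')
for xy in((.56,-.225),(.555,-.328)): block(f,xy,.05)
E
python3 go.py .561 -0.229 .12 86.2
```

```text
block [ 562.  -229.7] size [48.7 57.8] yaw -3.83 n 1651 paint [ 0.535 -0.23   0.022] hue 1.0
block [ 553.  -329.1] size [58.3 50.3] yaw 11.4 n 1508 paint [ 0.532 -0.335  0.023] hue 1.0
t 25.08 tcp [ 0.5568 -0.2243  0.233 ] az 86.72 tilt [-0.003  0.001 -1.   ] turn 0.52 shift [ -4.4   4.5 113. ] q6 -0.42 F [-0.1 -0.5  0.3] w 0.9970748490482602 0.0
```

Request:
{"fn": "carry_out", "kwargs": {
  "increments": [
    [[-2.5,2.7,20],[0,0,0.5],85],
    [[-2.5,2.7,25],[0,0,0],85],
    [[0,0,25],[0,0,0],85],
    [[0,0,25],[0,0,0],85],
    [[0,0,25],[0,0,0],85],
    [[0,0,25],[0,0,0],85],
    [[0,0,25],[0,0,0],85],
    [[0,0,20],[0,0,0],85],
    [[0,0,18],[0,0,0],85],
    [[0,0,14],[0,0,0],85],
    [[0,0,5],[0,0,0],85],
    [[0,0,0],[0,0,0],85]
  ]
}}

```text
time: 26.08
tcp_pos: [0.5611, -0.2294, 0.0057]
ee_rot: [0.734, 0.68, -0.001, -0.002]
contact_force: [0.7, -0.0, -0.2]
width: 0.995
grip_force: 0.0
```

Request:
{"fn": "carry_out", "kwargs": {
  "increments": [
    [[0,0,0],[0,0,0],45],
    [[0,0,0],[0,0,0],45],
    [[0,0,0],[0,0,0],45],
    [[0,0,0],[0,0,0],45],
    [[0,0,0],[0,0,0],45]
  ]
}}

```text
time: 26.5
tcp_pos: [0.5641, -0.2308, 0.0098]
ee_rot: [0.733, 0.68, 0.001, 0.002]
contact_force: [0.5, -0.0, 5.1]
width: 0.663
grip_force: 49.3
```

Request:
{"fn": "carry_out", "kwargs": {
  "increments": [
    [[0,0,-10],[0,0,0],45],
    [[0,0,-20],[0,0,0],45],
    [[0,0,-25],[0,0,0],45],
    [[0,0,-25],[0,0,-2.8],45],
    [[0,0,-25],[0,0,-2.8],45],
    [[0,0,-25],[0,0,-2.8],45],
    [[0,0,-15],[0,0,0],45],
    [[0,0,0],[0,0,0],45],
    [[0,0,0],[0,0,0],45]
  ]
}}

```text
time: 27.25
tcp_pos: [0.5629, -0.2302, 0.1538]
ee_rot: [0.682, 0.732, 0.0, 0.001]
contact_force: [0.3, -0.4, -1.6]
width: 0.664
grip_force: 48.7
```

```bash
python3 go.py .563 0.0746 .15 94.6
```

```text
t 27.25 tcp [ 0.5629 -0.2302  0.1538] az 94.07 tilt [ 0.002 -0.001 -1.   ] turn -0.53 shift [303.8  24.5   3.8] q6 -0.55 F [ 0.3 -0.4 -1.6] w 0.6636386046587976 48.68431627750397
```

Request:
{"fn": "carry_out", "kwargs": {
  "increments": [
    [[13,1,0],[0,0,-0.5],45],
    [[26,2,0],[0,0,0],45],
    [[27,2,0],[0,0,0],45],
    [[27,2,0],[0,0,0],45],
    [[27,2,0],[0,0,0],45],
    [[27,2,0],[0,0,0],45],
    [[27,2,0],[0,0,0],45],
    [[27,2,0],[0,0,0],45],
    [[27,2,0],[0,0,0],45],
    [[27,2,0],[0,0,0],45],
    [[26,2,0],[0,0,0],45],
    [[15,2,0],[0,0,0],45]
  ]
}}

```text
time: 28.25
tcp_pos: [0.5597, 0.0699, 0.1501]
ee_rot: [0.677, 0.736, -0.001, -0.002]
contact_force: [0.6, 0.4, -0.8]
width: 0.662
grip_force: 48.7
```

Request:
{"fn": "carry_out", "kwargs": {
  "increments": [
    [[8,1,10],[0,0,0],45],
    [[0,0,20],[0,0,0],45],
    [[0,0,20],[0,0,0],45],
    [[0,0,20],[0,0,0],45],
    [[0,0,15],[0,0,0],45],
    [[0,0,0],[0,0,0],45],
    [[0,0,0],[0,0,0],45],
    [[0,0,0],[0,0,0],45]
  ]
}}

```text
time: 28.92
tcp_pos: [0.5623, 0.0747, 0.0676]
ee_rot: [0.678, 0.735, -0.0, -0.0]
contact_force: [-0.6, 0.8, 0.4]
width: 0.66
grip_force: 48.6
```

```bash
python3 go.py .563 0.0746 .022 94.6
```

```text
t 28.92 tcp [0.5623 0.0747 0.0676] az 94.57 tilt [-0. -0. -1.] turn -0.03 shift [-0.2  0.7 45.6] q6 -0.04 F [-0.6  0.8  0.4] w 0.6603607813427574 48.62804174423218
```

Request:
{"fn": "carry_out", "kwargs": {
  "increments": [
    [[0,0.7,15],[0,0,0],45],
    [[0,0,15],[0,0,0],45],
    [[0,0,8],[0,0,0],45],
    [[0,0,5],[0,0,0],45],
    [[0,0,2],[0,0,0],45],
    [[0,0,1],[0,0,0],45],
    [[0,0,0],[0,0,0],45],
    [[0,0,0],[0,0,0],45]
  ]
}}

```text
time: 29.58
tcp_pos: [0.5638, 0.0749, 0.0227]
ee_rot: [0.678, 0.735, 0.001, 0.001]
contact_force: [0.7, 0.4, -0.4]
width: 0.663
grip_force: 48.7
```

Request:
{"fn": "carry_out", "kwargs": {
  "increments": [
    [[0,0,0],[0,0,0],68],
    [[0,0,0],[0,0,0],68],
    [[0,0,0],[0,0,0],68],
    [[0,0,-10],[0,0,0],68],
    [[0,0,-25],[0,0,0],85],
    [[0,0,-35],[0,0,0],85],
    [[0,0,-35],[0,0,0],85],
    [[0,0,-35],[0,0,0],85],
    [[0,0,-35],[0,0,0],85],
    [[0,0,-35],[0,0,0],85],
    [[0,0,-20],[0,0,0],85],
    [[0,0,0],[0,0,0],85]
  ]
}}

```text
time: 30.58
tcp_pos: [0.566, 0.075, 0.2602]
ee_rot: [0.678, 0.735, 0.004, 0.004]
contact_force: [0.6, -0.0, 0.3]
width: 0.994
grip_force: 0.0
```

```bash
python3 - <<'E'
from meas import *
snap('wrist','w12'); f=np.load('pics/w12.npz'); s=r.read_state()
block(f,(.563,.075),.042,z=.034)
E
python3 go.py .553 -0.32 .2 101.4
```

```text
block [563.8  75.6] size [58.2 47.3] yaw 4.53 n 1548 paint [0.543 0.058 0.032] hue 16.0
t 30.63 tcp [0.5648 0.075  0.2568] az 94.58 tilt [ 0.008  0.    -1.   ] turn -6.82 shift [-384.8  -89.6   56.8] q6 -0.04 F [-0.6  0.3 -0.4] w 0.9967093437496249 0.0
```

Request:
{"fn": "carry_out", "kwargs": {
  "increments": [
    [[0,0,0],[0,0,-3.4],85],
    [[0,0,0],[0,0,-3.4],85],
    [[-25,-5,0],[0,0,0],85],
    [[-34,-8,0],[0,0,0],85],
    [[-34,-8,0],[0,0,0],85],
    [[-34,-8,0],[0,0,0],85],
    [[-34,-8,0],[0,0,0],85],
    [[-34,-8,0],[0,0,0],85],
    [[-34,-8,0],[0,0,0],85],
    [[-34,-8,0],[0,0,0],85],
    [[-34,-8,0],[0,0,0],85],
    [[-34,-8,0],[0,0,0],85]
  ]
}}

```text
time: 31.63
tcp_pos: [0.5518, -0.266, 0.2501]
ee_rot: [0.634, 0.774, -0.0, -0.001]
contact_force: [0.8, 0.6, 0.4]
width: 0.999
grip_force: 0.0
```

Request:
{"fn": "carry_out", "kwargs": {
  "increments": [
    [[-34,-8,0],[0,0,0],85],
    [[-25,-7,10],[0,0,0],85],
    [[-4,0,30],[0,0,0],85],
    [[0,0,30],[0,0,0],85],
    [[0,0,30],[0,0,0],85],
    [[0,0,20],[0,0,0],85],
    [[0,0,0],[0,0,0],85],
    [[0,0,0],[0,0,0],85],
    [[0,0,0],[0,0,0],85]
  ]
}}

```text
time: 32.38
tcp_pos: [0.5511, -0.3298, 0.1328]
ee_rot: [0.633, 0.774, 0.0, 0.001]
contact_force: [0.3, -0.1, 0.0]
width: 0.995
grip_force: 0.0
```

```bash
python3 go.py .553 -0.329 .007 101.4;  python3 - <<'E'
from meas import *
snap('wrist','w13'); f=np.load('pics/w13.npz')
block(f,(.553,-.329),.045)
E
python3 go.py .553 -0.329 .007 101.4
```

```text
t 32.38 tcp [ 0.5511 -0.3298  0.1328] az 101.39 tilt [ 0.001 -0.001 -1.   ] turn -0.01 shift [  0.4   2.  125.8] q6 -0.82 F [ 0.3 -0.1  0. ] w 0.9946084544125228 0.0
block [ 552.8 -329.8] size [58.1 48.4] yaw 11.42 n 3436 paint [ 0.53  -0.334  0.023] hue 1.0
t 32.43 tcp [ 0.5516 -0.3301  0.1339] az 101.39 tilt [ 0.002 -0.002 -1.   ] turn -0.01 shift [  0.8   1.6 126.9] q6 -0.82 F [0.7 0.7 0.3] w 0.9940033238295067 0.0
```

Request:
{"fn": "carry_out", "kwargs": {
  "increments": [
    [[0,1.5,20],[0,0,0],85],
    [[0,0,25],[0,0,0],85],
    [[0,0,25],[0,0,0],85],
    [[0,0,25],[0,0,0],85],
    [[0,0,18],[0,0,0],85],
    [[0,0,11],[0,0,0],85],
    [[0,0,3],[0,0,0],85],
    [[0,0,0],[0,0,0],45],
    [[0,0,0],[0,0,0],45],
    [[0,0,0],[0,0,0],45],
    [[0,0,0],[0,0,0],45],
    [[0,0,0],[0,0,0],45]
  ]
}}

```text
time: 33.43
tcp_pos: [0.5538, -0.3304, 0.0074]
ee_rot: [0.633, 0.774, 0.0, 0.002]
contact_force: [0.2, 0.1, 5.3]
width: 0.663
grip_force: 50.4
```

```bash
python3 go.py .553 -0.329 .007 101.4
```

```text
t 33.43 tcp [ 0.5538 -0.3304  0.0074] az 101.39 tilt [ 0.004 -0.003 -1.   ] turn -0.01 shift [ 1.5 -0.5  0.4] q6 -0.82 F [0.2 0.1 5.3] w 0.6626985539675936 50.44360041618347
```

Request:
{"fn": "carry_out", "kwargs": {
  "increments": [
    [[0,0,-10],[0,0,0],45],
    [[0,0,-20],[0,0,0],45],
    [[0,0,-25],[0,0,0],45],
    [[0,0,-25],[0,0,2.3],45],
    [[0,0,-25],[0,0,2.3],45],
    [[0,0,-25],[0,0,2.2],45],
    [[0,0,-25],[0,0,0],45],
    [[0,0,-10],[0,0,0],45],
    [[0,0,0],[0,0,0],45],
    [[0,0,0],[0,0,0],45]
  ]
}}

```text
time: 34.27
tcp_pos: [0.5519, -0.3291, 0.1697]
ee_rot: [0.678, 0.735, 0.0, 0.0]
contact_force: [-0.4, 0.7, -2.0]
width: 0.658
grip_force: 49.7
```

```bash
python3 go.py .5638 0.0754 .16 94.6
```

```text
t 34.27 tcp [ 0.5519 -0.3291  0.1697] az 94.59 tilt [ 0. -0. -1.] turn -0.01 shift [402.3  44.3   9.7] q6 -0.7 F [-0.4  0.7 -2. ] w 0.6576719814782974 49.72621500492096
```

Request:
{"fn": "carry_out", "kwargs": {
  "increments": [
    [[18,2,0],[0,0,0],45],
    [[29,3,0],[0,0,0],45],
    [[29,3,0],[0,0,0],45],
    [[29,3,0],[0,0,0],45],
    [[29,3,0],[0,0,0],45],
    [[29,3,0],[0,0,0],45],
    [[29,3,0],[0,0,0],45],
    [[29,3,0],[0,0,0],45],
    [[29,3,0],[0,0,0],45],
    [[29,3,0],[0,0,0],45],
    [[29,3,0],[0,0,0],45],
    [[29,3,0],[0,0,0],45]
  ]
}}

```text
time: 35.27
tcp_pos: [0.558, 0.0117, 0.1669]
ee_rot: [0.678, 0.735, -0.001, -0.002]
contact_force: [0.3, -0.5, -0.8]
width: 0.661
grip_force: 49.7
```

Request:
{"fn": "carry_out", "kwargs": {
  "increments": [
    [[29,4,0],[0,0,0],45],
    [[22,3,0],[0,0,0],45],
    [[14,2,10],[0,0,0],45],
    [[0,0,20],[0,0,0],45],
    [[0,0,25],[0,0,0],45],
    [[0,0,25],[0,0,0],45],
    [[0,0,15],[0,0,0],45],
    [[0,0,0],[0,0,0],45],
    [[0,0,0],[0,0,0],45],
    [[0,0,0],[0,0,0],45]
  ]
}}

```text
time: 36.1
tcp_pos: [0.5639, 0.0749, 0.0748]
ee_rot: [0.678, 0.735, -0.0, -0.0]
contact_force: [-0.5, 0.6, -0.3]
width: 0.662
grip_force: 49.6
```

```bash
python3 - <<'E'
from meas import *
snap('wrist','w14'); f=np.load('pics/w14.npz'); s=r.read_state()
block(f,s['tcp_pos'][:2],.045,z=s['tcp_pos'][2]+.0146)
E
python3 go.py .5638 0.0752 .0415 94.6
```

```text
block [564.1  77.2] size [86.1 49.1] yaw 5.26 n 10831 paint [0.541 0.075 0.09 ] hue 1.0
t 36.15 tcp [0.5646 0.075  0.0757] az 94.57 tilt [ 0.002  0.    -1.   ] turn -0.03 shift [ 0.3 -0.7 34.2] q6 -0.04 F [ 0.4 -0.4 -1. ] w 0.6654674516247382 49.64554309844971
```

Request:
{"fn": "carry_out", "kwargs": {
  "increments": [
    [[0,-0.3,15],[0,0,0],45],
    [[0,0,11],[0,0,0],45],
    [[0,0,3],[0,0,0],45],
    [[0,0,2],[0,0,0],45],
    [[0,0,1],[0,0,0],45],
    [[0,0,1],[0,0,0],45],
    [[0,0,1],[0,0,0],45],
    [[0,0,0],[0,0,0],45],
    [[0,0,0],[0,0,0],45]
  ]
}}

```text
time: 36.9
tcp_pos: [0.5641, 0.075, 0.0415]
ee_rot: [0.678, 0.735, 0.0, 0.0]
contact_force: [0.3, 0.7, -0.1]
width: 0.659
grip_force: 49.8
```

```bash
python3 go.py .5638 0.0752 .0415 94.6
```

```text
t 36.9 tcp [0.5641 0.075  0.0415] az 94.58 tilt [ 0.001  0.    -1.   ] turn -0.02 shift [ 0.2 -0.3 -0. ] q6 -0.04 F [ 0.3  0.7 -0.1] w 0.6593837893827948 49.80466604232788
```

Request:
{"fn": "carry_out", "kwargs": {
  "increments": [
    [[0,0,0.5],[0,0,0],45],
    [[0,0,0],[0,0,0],68],
    [[0,0,0],[0,0,0],68],
    [[0,0,0],[0,0,0],68],
    [[0,0,-10],[0,0,0],68],
    [[0,0,-25],[0,0,0],85],
    [[0,0,-35],[0,0,0],85],
    [[0,0,-35],[0,0,0],85],
    [[0,0,-35],[0,0,0],85],
    [[0,0,-35],[0,0,0],85],
    [[0,0,-20],[0,0,0],85],
    [[0,0,0],[0,0,0],85]
  ]
}}

```text
time: 37.9
tcp_pos: [0.5666, 0.0751, 0.2434]
ee_rot: [0.678, 0.735, 0.004, 0.004]
contact_force: [0.4, -0.3, 0.4]
width: 0.997
grip_force: 0.0
```

```bash
python3 - <<'E'
from meas import *
snap('wrist','w15'); f=np.load('pics/w15.npz')
block(f,(.563,.075),.042,z=.056); block(f,(.5585,.138),.042,z=.056)
E
```

```text
block [564.4  75.2] size [58.2 47.6] yaw 4.51 n 2155 paint [0.541 0.074 0.057] hue 1.0
block [557.5 135.6] size [58.1 46.3] yaw 4.64 n 2485 paint [0.534 0.135 0.057] hue 27.0
```

Request:
{"fn": "carry_out", "kwargs": {
  "increments": [
    [[0,0,0],[0,0,-4],85],
    [[0,0,0],[0,0,-4],85],
    [[0,0,0],[0,0,-4],85],
    [[22,-24,0],[0,0,0],85],
    [[22,-24,0],[0,0,0],85],
    [[22,-24,0],[0,0,0],85],
    [[22,-24,0],[0,0,0],85],
    [[22,-24,0],[0,0,0],85],
    [[0,0,20],[0,0,0],85],
    [[0,0,30],[0,0,0],85],
    [[0,0,20],[0,0,0],85],
    [[0,0,0],[0,0,0],85]
  ]
}}

```text
time: 38.95
tcp_pos: [0.4128, 0.1453, 0.159]
ee_rot: [0.598, 0.802, -0.004, -0.004]
contact_force: [-0.5, 0.0, -1.2]
width: 0.997
grip_force: 0.0
```

```bash
python3 - <<'E'
from meas import *
snap('wrist','w16'); f=np.load('pics/w16.npz')
block(f,(.4135,.148),.045);block(f,(.393,.24),.045)
E
python3 go.py .4152 .1478 .008 106.6
```

```text
block [401.5 116.3] size [44.3 36.5] yaw 16.87 n 856 paint [0.457 0.146 0.181] hue 1.0
block [391.7 237. ] size [58.  47.7] yaw 5.76 n 3142 paint [0.365 0.235 0.022] hue 111.0
t 39.0 tcp [0.4144 0.1456 0.1617] az 106.59 tilt [-0.008 -0.002 -1.   ] turn -0.01 shift [  1.9   1.3 153.7] q6 -0.07 F [-0.4 -0.   1.1] w 0.9955070413689686 0.0
```

```bash
python3 - <<'E'
from meas import *
snap('wrist','w17'); f=np.load('pics/w17.npz')
block(f,(.4,.115),.06); block(f,(.39,.1),.06)
E
python3 go.py .4152 .1478 .008 106.6
```

```text
block [396.8 108.3] size [58.2 49. ] yaw 16.86 n 2105 paint [0.372 0.1   0.023] hue 67.0
block [396.8 108.3] size [58.2 49. ] yaw 16.86 n 2105 paint [0.37  0.106 0.022] hue 67.0
t 39.05 tcp [0.4161 0.1459 0.1639] az 106.58 tilt [-0.004 -0.001 -1.   ] turn -0.02 shift [  2.1  -0.3 155.9] q6 -0.07 F [ 1.1 -0.  -0. ] w 0.9988752365854748 0.0
```

The green bottom was knocked aside, to (397,108) mm; its yaw is unchanged. Following it.

Request:
{"fn": "carry_out", "kwargs": {
  "increments": [
    [[-15,-15,0],[0,0,0],85],
    [[-15,-14,10],[0,0,0],85],
    [[0,0,20],[0,0,0],85],
    [[0,0,10],[0,0,0],85],
    [[0,0,0],[0,0,0],85],
    [[0,0,0],[0,0,0],85],
    [[0,0,0],[0,0,0],85]
  ]
}}

```text
time: 39.63
tcp_pos: [0.399, 0.1095, 0.1267]
ee_rot: [0.598, 0.802, 0.001, 0.001]
contact_force: [-0.5, 0.4, -0.5]
width: 0.992
grip_force: 0.0
```

```bash
python3 - <<'E'
from meas import *
snap('wrist','w18'); f=np.load('pics/w18.npz')
block(f,(.3968,.1083),.045)
E
python3 go.py .3968 .1083 .007 106.8
```

```text
block [396.7 108.1] size [58.  49.1] yaw 17.61 n 2830 paint [0.371 0.1   0.023] hue 67.0
t 39.68 tcp [0.399  0.1095 0.1267] az 106.61 tilt [ 0.002  0.    -1.   ] turn -0.19 shift [ -0.5  -2.5 119.7] q6 -0.15 F [-0.1  0.   0. ] w 0.9929073805068775 0.0
```

Request:
{"fn": "carry_out", "kwargs": {
  "increments": [
    [[-0.5,-2.5,20],[0,0,-0.4],85],
    [[0,0,25],[0,0,0],85],
    [[0,0,25],[0,0,0],85],
    [[0,0,20],[0,0,0],85],
    [[0,0,15],[0,0,0],85],
    [[0,0,11],[0,0,0],85],
    [[0,0,3],[0,0,0],85],
    [[0,0,0],[0,0,0],45],
    [[0,0,0],[0,0,0],45],
    [[0,0,0],[0,0,0],45],
    [[0,0,0],[0,0,0],45],
    [[0,0,0],[0,0,0],45]
  ]
}}

```text
time: 40.68
tcp_pos: [0.3973, 0.1082, 0.0079]
ee_rot: [0.595, 0.804, 0.001, 0.001]
contact_force: [0.6, -0.1, 4.6]
width: 0.662
grip_force: 49.1
```

Request:
{"fn": "carry_out", "kwargs": {
  "increments": [
    [[0,0,-10],[0,0,0],45],
    [[0,0,-20],[0,0,0],45],
    [[0,0,-25],[0,0,0],45],
    [[0,0,-25],[0,0,3],45],
    [[0,0,-25],[0,0,3],45],
    [[0,0,-25],[0,0,3],45],
    [[0,0,-25],[0,0,3.2],45],
    [[0,0,0],[0,0,0],45],
    [[0,0,0],[0,0,0],45],
    [[0,0,0],[0,0,0],45]
  ]
}}

```text
time: 41.52
tcp_pos: [0.395, 0.1078, 0.1607]
ee_rot: [0.677, 0.736, -0.0, -0.0]
contact_force: [0.1, 0.2, -0.8]
width: 0.66
grip_force: 48.5
```

```bash
python3 go.py .5682 .0108 .16 94.6
```

```text
t 41.52 tcp [0.395  0.1078 0.1607] az 94.81 tilt [-0.001 -0.    -1.   ] turn 0.21 shift [-110.6  164.9    0.7] q6 0.05 F [ 0.1  0.2 -0.8] w 0.6604304528531206 48.45387160778046
```

Request:
{"fn": "carry_out", "kwargs": {
  "increments": [
    [[-12,18,0],[0,0,0.2],45],
    [[-16,24,0],[0,0,0],45],
    [[-18,27,0],[0,0,0],45],
    [[-18,27,0],[0,0,0],45],
    [[-18,27,0],[0,0,0],45],
    [[-16,24,0],[0,0,0],45],
    [[-12.5,18,10],[0,0,0],45],
    [[0,0,25],[0,0,0],45],
    [[0,0,25],[0,0,0],45],
    [[0,0,20],[0,0,0],45],
    [[0,0,0],[0,0,0],45],
    [[0,0,0],[0,0,0],45]
  ]
}}

```text
time: 42.52
tcp_pos: [0.5666, 0.0112, 0.0783]
ee_rot: [0.678, 0.735, -0.002, -0.003]
contact_force: [0.3, 0.4, -0.7]
width: 0.66
grip_force: 48.4
```

```bash
python3 go.py .5682 .0108 .0205 94.6
```

```text
t 42.52 tcp [0.5666 0.0112 0.0783] az 94.59 tilt [-0.007  0.    -1.   ] turn -0.01 shift [-0.5  1.6 57.8] q6 -0.16 F [ 0.3  0.4 -0.7] w 0.6599185391201435 48.3916711807251
```

Lower, release, rise, then on to the green top at (554,285), yaw −3.4.

Request:
{"fn": "carry_out", "kwargs": {
  "increments": [
    [[0,0,20],[0,0,0],45],
    [[0,0,18],[0,0,0],45],
    [[0,0,10],[0,0,0],45],
    [[0,0,6],[0,0,0],45],
    [[0,0,3],[0,0,0],45],
    [[0,0,1],[0,0,0],45],
    [[0,0,0],[0,0,0],45],
    [[0,0,0],[0,0,0],45]
  ]
}}

```text
time: 43.18
tcp_pos: [0.5698, 0.011, 0.0244]
ee_rot: [0.678, 0.735, 0.001, 0.001]
contact_force: [-0.1, 0.5, 0.6]
width: 0.662
grip_force: 48.4
```

```bash
python3 go.py .5682 .0108 .0205 94.6
```

```text
t 43.18 tcp [0.5698 0.011  0.0244] az 94.59 tilt [ 0.002 -0.    -1.   ] turn -0.01 shift [-0.1 -1.7  3.9] q6 -0.15 F [-0.1  0.5  0.6] w 0.6615191583329698 48.42353940010071
```

Request:
{"fn": "carry_out", "kwargs": {
  "increments": [
    [[0,0,0],[0,0,0],68],
    [[0,0,0],[0,0,0],68],
    [[0,0,0],[0,0,0],68],
    [[0,0,-10],[0,0,0],68],
    [[0,0,-25],[0,0,0],85],
    [[0,0,-35],[0,0,0],85],
    [[0,0,-35],[0,0,0],85],
    [[0,0,-35],[0,0,0],85],
    [[0,0,-35],[0,0,0],85],
    [[0,0,-35],[0,0,0],85],
    [[0,0,-20],[0,0,0],85],
    [[0,0,0],[0,0,0],85]
  ]
}}

```text
time: 44.18
tcp_pos: [0.5719, 0.0109, 0.2617]
ee_rot: [0.678, 0.735, 0.004, 0.005]
contact_force: [0.6, -1.2, 0.8]
width: 0.997
grip_force: 0.0
```

```bash
python3 - <<'E'
from meas import *
snap('wrist','w19'); f=np.load('pics/w19.npz')
block(f,(.568,.011),.042,z=.034)
E
python3 go.py .554 .285 .2 86.6
```

```text
block [570.   10.3] size [58.3 48.5] yaw 5.82 n 1382 paint [0.556 0.004 0.03 ] hue 17.0
t 44.23 tcp [0.5707 0.0109 0.2582] az 94.58 tilt [ 0.008 -0.001 -1.   ] turn 7.98 shift [272.6 -32.9  58.2] q6 -0.15 F [-0.1 -0.1 -0. ] w 0.9955647270129941 0.0
```

Request:
{"fn": "carry_out", "kwargs": {
  "increments": [
    [[0,0,0],[0,0,4],85],
    [[0,0,0],[0,0,4],85],
    [[20,-2,0],[0,0,0],85],
    [[32,-4,0],[0,0,0],85],
    [[32,-4,0],[0,0,0],85],
    [[32,-4,0],[0,0,0],85],
    [[32,-4,0],[0,0,0],85],
    [[32,-4,0],[0,0,0],85],
    [[32,-4,0],[0,0,0],85],
    [[32,-4,0],[0,0,0],85],
    [[20,-3,0],[0,0,0],85],
    [[9,0,10],[0,0,0],85]
  ]
}}

```text
time: 45.23
tcp_pos: [0.552, 0.2882, 0.2438]
ee_rot: [0.727, 0.687, 0.001, -0.0]
contact_force: [0.1, 0.7, 0.2]
width: 0.996
grip_force: 0.0
```

Request:
{"fn": "carry_out", "kwargs": {
  "increments": [
    [[0,0,30],[0,0,0],85],
    [[0,0,40],[0,0,0],85],
    [[0,0,30],[0,0,0],85],
    [[0,0,15],[0,0,0],85],
    [[0,0,0],[0,0,0],85],
    [[0,0,0],[0,0,0],85],
    [[0,0,0],[0,0,0],85]
  ]
}}

```text
time: 45.82
tcp_pos: [0.5531, 0.2852, 0.1292]
ee_rot: [0.728, 0.686, 0.001, 0.0]
contact_force: [0.5, -0.4, 0.4]
width: 0.993
grip_force: 0.0
```

```bash
python3 - <<'E'
from meas import *
snap('wrist','w20'); f=np.load('pics/w20.npz')
block(f,(.555,.285),.045)
E
python3 go.py .5542 .285 .007 86.6
```

```text
block [554.8 284.8] size [48.7 58.1] yaw -3.42 n 3504 paint [0.532 0.285 0.023] hue 67.0
t 45.87 tcp [0.5535 0.2856 0.1302] az 86.56 tilt [ 0.003  0.001 -1.   ] turn -0.04 shift [ -0.5   0.7 123.2] q6 0.45 F [-0.5 -0.5  0.3] w 0.9960586998072501 0.0
```

Request:
{"fn": "carry_out", "kwargs": {
  "increments": [
    [[-0.7,1.2,20],[0,0,0],85],
    [[0,0,25],[0,0,0],85],
    [[0,0,25],[0,0,0],85],
    [[0,0,25],[0,0,0],85],
    [[0,0,15],[0,0,0],85],
    [[0,0,10],[0,0,0],85],
    [[0,0,3],[0,0,0],85],
    [[0,0,0],[0,0,0],45],
    [[0,0,0],[0,0,0],45],
    [[0,0,0],[0,0,0],45],
    [[0,0,0],[0,0,0],45],
    [[0,0,0],[0,0,0],45]
  ]
}}

```text
time: 46.87
tcp_pos: [0.5553, 0.2855, 0.0077]
ee_rot: [0.728, 0.686, 0.002, 0.001]
contact_force: [-0.2, -0.1, 6.0]
width: 0.665
grip_force: 50.1
```

Request:
{"fn": "carry_out", "kwargs": {
  "increments": [
    [[0,0,-10],[0,0,0],45],
    [[0,0,-20],[0,0,0],45],
    [[0,0,-25],[0,0,0],45],
    [[0,0,-25],[0,0,-2.8],45],
    [[0,0,-25],[0,0,-2.8],45],
    [[0,0,-25],[0,0,-2.8],45],
    [[0,0,-25],[0,0,0],45],
    [[0,0,0],[0,0,0],45],
    [[0,0,0],[0,0,0],45],
    [[0,0,0],[0,0,0],45]
  ]
}}

```text
time: 47.7
tcp_pos: [0.5527, 0.2844, 0.1594]
ee_rot: [0.676, 0.737, -0.001, -0.0]
contact_force: [-0.3, -0.4, -1.6]
width: 0.663
grip_force: 49.4
```

```bash
python3 go.py .570 .0105 .16 95.0
```

```text
t 47.7 tcp [0.5527 0.2844 0.1594] az 94.98 tilt [-0.002 -0.001 -1.   ] turn -0.02 shift [-274.4   -6.7   -0.6] q6 0.3 F [-0.3 -0.4 -1.6] w 0.6627533580005557 49.381020069122314
```

Request:
{"fn": "carry_out", "kwargs": {
  "increments": [
    [[-18,0,0],[0,0,0],45],
    [[-28,-1,0],[0,0,0],45],
    [[-30,-1,0],[0,0,0],45],
    [[-30,-1,0],[0,0,0],45],
    [[-30,-1,0],[0,0,0],45],
    [[-30,-1,0],[0,0,0],45],
    [[-30,-1,0],[0,0,0],45],
    [[-30,-1,0],[0,0,0],45],
    [[-28,0,0],[0,0,0],45],
    [[-20.5,0,0],[0,0,0],45],
    [[0,0,10],[0,0,0],45]
  ]
}}

```text
time: 48.62
tcp_pos: [0.5706, 0.0073, 0.1499]
ee_rot: [0.677, 0.736, -0.0, 0.001]
contact_force: [0.9, 0.3, -0.4]
width: 0.656
grip_force: 49.4
```

Request:
{"fn": "carry_out", "kwargs": {
  "increments": [
    [[0,0,20],[0,0,0],45],
    [[0,0,25],[0,0,0],45],
    [[0,0,20],[0,0,0],45],
    [[0,0,10],[0,0,0],45],
    [[0,0,0],[0,0,0],45],
    [[0,0,0],[0,0,0],45],
    [[0,0,0],[0,0,0],45]
  ]
}}

```text
time: 49.2
tcp_pos: [0.5711, 0.0109, 0.0762]
ee_rot: [0.676, 0.737, 0.0, 0.001]
contact_force: [0.2, -0.8, -0.1]
width: 0.663
grip_force: 49.3
```

```bash
python3 go.py .570 .0105 .0415 95.0
```

```text
t 49.2 tcp [0.5711 0.0109 0.0762] az 95.0 tilt [ 0.001 -0.    -1.   ] turn 0.0 shift [-0.3 -1.1 34.7] q6 -0.16 F [ 0.2 -0.8 -0.1] w 0.6626227427517473 49.301785826683044
```

Request:
{"fn": "carry_out", "kwargs": {
  "increments": [
    [[0,-1.2,15],[0,0,0],45],
    [[0,0,10],[0,0,0],45],
    [[0,0,3],[0,0,0],45],
    [[0,0,2],[0,0,0],45],
    [[0,0,1],[0,0,0],45],
    [[0,0,1],[0,0,0],45],
    [[0,0,1],[0,0,0],45],
    [[0,0,1],[0,0,0],45],
    [[0,0,0],[0,0,0],45],
    [[0,0,0],[0,0,0],45]
  ]
}}

```text
time: 50.03
tcp_pos: [0.5696, 0.0105, 0.0417]
ee_rot: [0.676, 0.737, 0.0, 0.0]
contact_force: [0.5, 0.0, 0.5]
width: 0.668
grip_force: 49.4
```

```bash
python3 go.py .570 .0105 .0415 95.0
```

```text
t 50.03 tcp [0.5696 0.0105 0.0417] az 94.98 tilt [ 0.001 -0.    -1.   ] turn -0.02 shift [-0.   0.4  0.2] q6 -0.16 F [0.5 0.  0.5] w 0.6683307956424919 49.39364790916443
```

Request:
{"fn": "carry_out", "kwargs": {
  "increments": [
    [[0,0,0.5],[0,0,0],45],
    [[0,0,0],[0,0,0],68],
    [[0,0,0],[0,0,0],68],
    [[0,0,0],[0,0,0],68],
    [[0,0,-10],[0,0,0],68],
    [[0,0,-25],[0,0,0],85],
    [[0,0,-35],[0,0,0],85],
    [[0,0,-35],[0,0,0],85],
    [[0,0,-35],[0,0,0],85],
    [[0,0,-35],[0,0,0],85],
    [[0,0,-20],[0,0,0],85],
    [[0,0,0],[0,0,0],85]
  ]
}}

```text
time: 51.03
tcp_pos: [0.5722, 0.0104, 0.2439]
ee_rot: [0.676, 0.737, 0.004, 0.005]
contact_force: [0.8, -0.6, 0.5]
width: 0.998
grip_force: 0.0
```

```bash
python3 - <<'E'
from meas import *
snap('wrist','w21'); f=np.load('pics/w21.npz')
block(f,(.57,.0105),.042,z=.056)
E
```

```text
block [569.8   9.2] size [58.2 48.3] yaw 6.07 n 2129 paint [0.547 0.007 0.057] hue 67.0
```

Request:
{"fn": "carry_out", "kwargs": {
  "increments": [
    [[15,-10,0],[0,0,-0.8],85],
    [[28,-18,0],[0,0,0],85],
    [[28,-18,0],[0,0,0],85],
    [[28,-18,0],[0,0,0],85],
    [[28,-18,0],[0,0,0],85],
    [[28,-18,0],[0,0,0],85],
    [[28,-18,0],[0,0,0],85],
    [[28,-18,0],[0,0,0],85],
    [[20,-12,10],[0,0,0],85],
    [[12,-6,30],[0,0,0],85],
    [[0,0,40],[0,0,0],85],
    [[0,0,30],[0,0,0],85]
  ]
}}

```text
time: 52.08
tcp_pos: [0.3883, 0.2373, 0.1219]
ee_rot: [0.669, 0.743, -0.002, -0.001]
contact_force: [0.4, 0.1, -0.3]
width: 0.996
grip_force: 0.0
```

Request:
{"fn": "carry_out", "kwargs": {
  "increments": [
    [[0,0,0],[0,0,0],85],
    [[0,0,0],[0,0,0],85],
    [[0,0,0],[0,0,0],85]
  ]
}}

```text
time: 52.33
tcp_pos: [0.3918, 0.2372, 0.1267]
ee_rot: [0.67, 0.742, 0.0, 0.0]
contact_force: [-0.4, 0.1, 0.4]
width: 0.998
grip_force: 0.0
```

```bash
python3 - <<'E'
from meas import *
snap('wrist','w22'); f=np.load('pics/w22.npz')
block(f,(.392,.237),.045)
E
python3 go.py .3917 .237 .007 95.8
```

```text
block [391.6 238.5] size [58.1 48.1] yaw 5.83 n 2885 paint [0.365 0.235 0.023] hue 111.0
t 52.38 tcp [0.3927 0.2375 0.1278] az 95.78 tilt [ 0.003  0.001 -1.   ] turn -0.02 shift [ -0.4  -1.  120.8] q6 0.33 F [-0.2 -0.6  0.5] w 0.9956626594307726 0.0
```

Request:
{"fn": "carry_out", "kwargs": {
  "increments": [
    [[0.8,-1,20],[0,0,0],85],
    [[0,0,25],[0,0,0],85],
    [[0,0,25],[0,0,0],85],
    [[0,0,22],[0,0,0],85],
    [[0,0,15],[0,0,0],85],
    [[0,0,10],[0,0,0],85],
    [[0,0,3],[0,0,0],85],
    [[0,0,0],[0,0,0],45],
    [[0,0,0],[0,0,0],45],
    [[0,0,0],[0,0,0],45],
    [[0,0,0],[0,0,0],45],
    [[0,0,0],[0,0,0],45]
  ]
}}

```text
time: 53.38
tcp_pos: [0.3924, 0.2385, 0.0079]
ee_rot: [0.671, 0.742, 0.002, 0.001]
contact_force: [0.8, 0.1, 7.1]
width: 0.666
grip_force: 49.2
```

Request:
{"fn": "carry_out", "kwargs": {
  "increments": [
    [[0,0,-10],[0,0,0],45],
    [[0,0,-20],[0,0,0],45],
    [[0,0,-25],[0,0,0],45],
    [[0,0,-25],[0,0,1.2],45],
    [[0,0,-25],[0,0,0],45],
    [[0,0,-25],[0,0,0],45],
    [[0,0,-25],[0,0,0],45],
    [[0,0,0],[0,0,0],45],
    [[0,0,0],[0,0,0],45],
    [[0,0,0],[0,0,0],45]
  ]
}}

```text
time: 54.22
tcp_pos: [0.3899, 0.2373, 0.16]
ee_rot: [0.678, 0.735, -0.001, -0.0]
contact_force: [-0.1, -0.6, -1.5]
width: 0.664
grip_force: 48.5
```

```bash
python3 go.py .5733 -.053 .16 94.6
```

```text
t 54.22 tcp [0.3899 0.2373 0.16  ] az 94.59 tilt [-0.001 -0.001 -1.   ] turn -0.01 shift [-304.1  159.5    0. ] q6 0.35 F [-0.1 -0.6 -1.5] w 0.6642970395882812 48.467466831207275
```

Request:
{"fn": "carry_out", "kwargs": {
  "increments": [
    [[-17,9,0],[0,0,0],45],
    [[-28,14.5,0],[0,0,0],45],
    [[-28,15,0],[0,0,0],45],
    [[-28,15,0],[0,0,0],45],
    [[-28,15,0],[0,0,0],45],
    [[-28,15,0],[0,0,0],45],
    [[-28,15,0],[0,0,0],45],
    [[-28,15,0],[0,0,0],45],
    [[-28,15,0],[0,0,0],45],
    [[-28,14,0],[0,0,0],45],
    [[-22,11,0],[0,0,0],45],
    [[-13,6,0],[0,0,0],45]
  ]
}}

```text
time: 55.22
tcp_pos: [0.5736, -0.0547, 0.1583]
ee_rot: [0.679, 0.734, -0.001, -0.002]
contact_force: [0.4, 1.0, -0.7]
width: 0.664
grip_force: 48.4
```

Request:
{"fn": "carry_out", "kwargs": {
  "increments": [
    [[0,0,20],[0,0,0],45],
    [[0,0,25],[0,0,0],45],
    [[0,0,25],[0,0,0],45],
    [[0,0,20],[0,0,0],45],
    [[0,0,0],[0,0,0],45],
    [[0,0,0],[0,0,0],45],
    [[0,0,0],[0,0,0],45]
  ]
}}

```text
time: 55.8
tcp_pos: [0.5741, -0.0524, 0.0714]
ee_rot: [0.678, 0.735, 0.0, 0.0]
contact_force: [0.6, -0.1, -0.0]
width: 0.666
grip_force: 48.4
```

```bash
python3 go.py .5733 -.053 .0205 94.6
```

```text
t 55.8 tcp [ 0.5741 -0.0524  0.0714] az 94.6 tilt [ 0.  0. -1.] turn 0.0 shift [-0.6 -0.9 50.9] q6 -0.26 F [ 0.6 -0.1 -0. ] w 0.6657432774811868 48.390764594078064
```

Request:
{"fn": "carry_out", "kwargs": {
  "increments": [
    [[-0.3,-0.9,18],[0,0,0],45],
    [[0,0,15],[0,0,0],45],
    [[0,0,9],[0,0,0],45],
    [[0,0,5],[0,0,0],45],
    [[0,0,2],[0,0,0],45],
    [[0,0,1],[0,0,0],45],
    [[0,0,0],[0,0,0],45],
    [[0,0,0],[0,0,0],68],
    [[0,0,0],[0,0,0],68],
    [[0,0,0],[0,0,0],68],
    [[0,0,-10],[0,0,0],68],
    [[0,0,-20],[0,0,0],68]
  ]
}}

```text
time: 56.8
tcp_pos: [0.5709, -0.0526, 0.0491]
ee_rot: [0.678, 0.735, -0.001, -0.002]
contact_force: [-0.2, 0.1, -0.0]
width: 0.798
grip_force: 0.0
```

Request:
{"fn": "carry_out", "kwargs": {
  "increments": [
    [[0,0,-35],[0,0,0],85],
    [[0,0,-35],[0,0,0],85],
    [[0,0,-35],[0,0,0],85],
    [[0,0,-35],[0,0,0],85],
    [[0,0,-35],[0,0,0],85],
    [[0,0,-20],[0,0,0],85],
    [[0,0,0],[0,0,0],85],
    [[0,0,0],[0,0,0],85]
  ]
}}

```text
time: 57.47
tcp_pos: [0.5739, -0.0532, 0.2488]
ee_rot: [0.678, 0.735, 0.001, 0.002]
contact_force: [0.4, 0.6, -0.7]
width: 0.998
grip_force: 0.0
```

```bash
python3 - <<'E'
from meas import *
snap('wrist','w23'); f=np.load('pics/w23.npz')
block(f,(.574,-.053),.042,z=.034)
E
python3 go.py .4064 .3365 .13 112.5
```

```text
block [574.  -53.7] size [58.1 48.6] yaw 4.59 n 1525 paint [ 0.55  -0.077  0.032] hue 110.0
t 57.52 tcp [ 0.5729 -0.053   0.2464] az 94.58 tilt [ 0.001 -0.    -1.   ] turn -17.92 shift [423.5  -4.8 116.4] q6 -0.27 F [ 0.1  0.1 -0. ] w 0.9931197376889747 0.0
```

Request:
{"fn": "carry_out", "kwargs": {
  "increments": [
    [[0,0,0],[0,0,-6],85],
    [[0,0,0],[0,0,-6],85],
    [[0,0,0],[0,0,-5.9],85],
    [[22,0,0],[0,0,0],85],
    [[32,0,0],[0,0,0],85],
    [[33,0,0],[0,0,0],85],
    [[33,0,0],[0,0,0],85],
    [[33,-1,0],[0,0,0],85],
    [[33,-1,0],[0,0,0],85],
    [[33,-1,0],[0,0,0],85],
    [[33,-1,0],[0,0,0],85],
    [[33,-1,0],[0,0,0],85]
  ]
}}

```text
time: 58.52
tcp_pos: [0.4574, 0.2094, 0.2435]
ee_rot: [0.556, 0.831, -0.002, -0.001]
contact_force: [0.3, 0.1, 0.1]
width: 0.991
grip_force: 0.0
```

Request:
{"fn": "carry_out", "kwargs": {
  "increments": [
    [[33,0,0],[0,0,0],85],
    [[33,0,0],[0,0,0],85],
    [[33,0,0],[0,0,0],85],
    [[25,0,10],[0,0,0],85],
    [[14,0,30],[0,0,0],85],
    [[0,0,40],[0,0,0],85],
    [[0,0,30],[0,0,0],85],
    [[0,0,6],[0,0,0],85],
    [[0,0,0],[0,0,0],85],
    [[0,0,0],[0,0,0],85],
    [[0,0,0],[0,0,0],85]
  ]
}}

```text
time: 59.43
tcp_pos: [0.408, 0.3365, 0.132]
ee_rot: [0.556, 0.831, 0.002, 0.001]
contact_force: [-0.7, 0.4, 0.3]
width: 0.996
grip_force: 0.0
```

```bash
python3 - <<'E'
from meas import *
snap('wrist','w24'); f=np.load('pics/w24.npz')
block(f,(.4064,.3365),.045)
E
python3 go.py .4064 .3365 .007 112.5
```

```text
block [405.6 336.6] size [58.1 48.1] yaw 22.47 n 3459 paint [0.384 0.328 0.023] hue 111.0
t 59.48 tcp [0.4082 0.3367 0.1325] az 112.46 tilt [ 0.004  0.002 -1.   ] turn -0.04 shift [  0.5  -1.7 125.5] q6 0.2 F [ 0.1 -0.4  0.6] w 0.9953280413452608 0.0
```

Request:
{"fn": "carry_out", "kwargs": {
  "increments": [
    [[0.7,-2.3,20],[0,0,0],85],
    [[0,0,25],[0,0,0],85],
    [[0,0,25],[0,0,0],85],
    [[0,0,25],[0,0,0],85],
    [[0,0,16],[0,0,0],85],
    [[0,0,11],[0,0,0],85],
    [[0,0,3],[0,0,0],85],
    [[0,0,0],[0,0,0],45],
    [[0,0,0],[0,0,0],45],
    [[0,0,0],[0,0,0],45],
    [[0,0,0],[0,0,0],45],
    [[0,0,0],[0,0,0],45]
  ]
}}

```text
time: 60.48
tcp_pos: [0.4059, 0.3368, 0.007]
ee_rot: [0.556, 0.831, 0.002, 0.001]
contact_force: [0.9, -0.9, 6.2]
width: 0.665
grip_force: 49.7
```

Request:
{"fn": "carry_out", "kwargs": {
  "increments": [
    [[0,0,-10],[0,0,0],45],
    [[0,0,-20],[0,0,0],45],
    [[0,0,-25],[0,0,0],45],
    [[0,0,-25],[0,0,4.5],45],
    [[0,0,-25],[0,0,4.5],45],
    [[0,0,-25],[0,0,4.5],45],
    [[0,0,-25],[0,0,4.4],45],
    [[0,0,0],[0,0,0],45],
    [[0,0,0],[0,0,0],45],
    [[0,0,0],[0,0,0],45]
  ]
}}

```text
time: 61.32
tcp_pos: [0.4036, 0.3353, 0.159]
ee_rot: [0.678, 0.735, -0.001, -0.0]
contact_force: [-0.6, 0.9, -1.5]
width: 0.666
grip_force: 49.0
```

```bash
python3 go.py .574 -.0533 .16 94.6
```

```text
t 61.32 tcp [0.4036 0.3353 0.159 ] az 94.64 tilt [-0.001 -0.001 -1.   ] turn 0.04 shift [-401.   138.7   -1. ] q6 0.51 F [-0.6  0.9 -1.5] w 0.6657430884406336 49.004480838775635
```

Request:
{"fn": "carry_out", "kwargs": {
  "increments": [
    [[-17,6,0],[0,0,0],45],
    [[-28,10,0],[0,0,0],45],
    [[-30,10,0],[0,0,0],45],
    [[-30,10,0],[0,0,0],45],
    [[-30,10,0],[0,0,0],45],
    [[-30,10,0],[0,0,0],45],
    [[-30,10,0],[0,0,0],45],
    [[-30,11,0],[0,0,0],45],
    [[-30,11,0],[0,0,0],45],
    [[-30,11,0],[0,0,0],45],
    [[-30,11,0],[0,0,0],45],
    [[-30,11,0],[0,0,0],45]
  ]
}}

```text
time: 62.32
tcp_pos: [0.5513, 0.0, 0.1572]
ee_rot: [0.678, 0.735, -0.001, -0.002]
contact_force: [0.8, 0.2, -1.1]
width: 0.664
grip_force: 49.0
```

Request:
{"fn": "carry_out", "kwargs": {
  "increments": [
    [[-28,9,0],[0,0,0],45],
    [[-18,5.5,0],[0,0,0],45],
    [[-10,3,5],[0,0,0],45],
    [[0,0,20],[0,0,0],45],
    [[0,0,25],[0,0,0],45],
    [[0,0,20],[0,0,0],45],
    [[0,0,12],[0,0,0],45],
    [[0,0,0],[0,0,0],45],
    [[0,0,0],[0,0,0],45],
    [[0,0,0],[0,0,0],45]
  ]
}}

```text
time: 63.15
tcp_pos: [0.575, -0.0527, 0.0787]
ee_rot: [0.678, 0.735, 0.0, 0.001]
contact_force: [0.8, 0.3, -0.2]
width: 0.664
grip_force: 48.9
```

```bash
python3 go.py .574 -.0533 .041 94.6
```

```text
t 63.15 tcp [ 0.575  -0.0527  0.0787] az 94.61 tilt [ 0.001 -0.    -1.   ] turn 0.01 shift [-0.5 -1.  37.7] q6 -0.27 F [ 0.8  0.3 -0.2] w 0.6635190257578513 48.92493546009064
```

Request:
{"fn": "carry_out", "kwargs": {
  "increments": [
    [[-0.5,-1,15],[0,0,0],45],
    [[0,0,12],[0,0,0],45],
    [[0,0,3],[0,0,0],45],
    [[0,0,2],[0,0,0],45],
    [[0,0,1],[0,0,0],45],
    [[0,0,1],[0,0,0],45],
    [[0,0,1.5],[0,0,0],45],
    [[0,0,1.5],[0,0,0],45],
    [[0,0,0],[0,0,0],45],
    [[0,0,0],[0,0,0],45]
  ]
}}

```text
time: 63.98
tcp_pos: [0.5737, -0.0536, 0.0411]
ee_rot: [0.678, 0.735, 0.0, 0.0]
contact_force: [0.6, -0.6, -0.5]
width: 0.663
grip_force: 49.0
```

```bash
python3 go.py .574 -.0533 .041 94.6
```

```text
t 63.98 tcp [ 0.5737 -0.0536  0.0411] az 94.58 tilt [ 0.001 -0.    -1.   ] turn -0.02 shift [0.2 0.4 0.1] q6 -0.27 F [ 0.6 -0.6 -0.5] w 0.6632355246392625 48.98515462875366
```

Request:
{"fn": "carry_out", "kwargs": {
  "increments": [
    [[0,0,0.5],[0,0,0],45],
    [[0,0,0],[0,0,0],68],
    [[0,0,0],[0,0,0],68],
    [[0,0,0],[0,0,0],68],
    [[0,0,-10],[0,0,0],68],
    [[0,0,-25],[0,0,0],68],
    [[0,0,-35],[0,0,0],40],
    [[0,0,-35],[0,0,0],40],
    [[0,0,-35],[0,0,0],40],
    [[0,0,-35],[0,0,0],40],
    [[0,0,-35],[0,0,0],40],
    [[0,0,-20],[0,0,0],40]
  ]
}}

```text
time: 64.98
tcp_pos: [0.5746, -0.0537, 0.2765]
ee_rot: [0.678, 0.735, 0.002, 0.003]
contact_force: [0.2, 0.8, 0.0]
width: 0.468
grip_force: 0.0
```

Request:
{"fn": "carry_out", "kwargs": {
  "increments": [
    [[20,20,0],[0,0,0],40],
    [[25,25,0],[0,0,0],40],
    [[25,25,0],[0,0,0],40],
    [[15,20,0],[0,0,0],40],
    [[0,0,0],[0,0,0],40],
    [[0,0,0],[0,0,0],40],
    [[0,0,0],[0,0,0],40]
  ]
}}

```text
time: 65.57
tcp_pos: [0.6559, 0.0381, 0.2705]
ee_rot: [0.678, 0.735, -0.0, -0.0]
contact_force: [-0.7, -0.1, 0.1]
width: 0.468
grip_force: 0.0
```

```bash
python3 - <<'E'
from meas import *
snap('wrist','w25'); f=np.load('pics/w25.npz')
for xy in((.558,.137),(.564,.0755),(.57,.0105),(.574,-.053)): block(f,xy,.042,z=.056)
P=cloud(f,f['d']); hsv=cv2.cvtColor(f['im'],cv2.COLOR_RGB2HSV); m=(P[...,2]>.08)&(P[...,2]<.16)&(P[...,0]>.62)&(P[...,0]<.75)&(abs(P[...,1]-.045)<.05)
h=m&(hsv[...,1]>80)&(hsv[...,0]<20); print('handle',h.sum(),np.percentile(P[h],[2,50,98],axis=0).round(4))
b=m&~h; print('bar/feet',b.sum(),np.percentile(P[b],[2,50,98],axis=0).round(4))
E
python3 go.py .69 .05 .2 94.6
```

```text
block [558.2 135.2] size [58.9 46.9] yaw 4.64 n 2504 paint [0.535 0.134 0.057] hue 27.0
block [565.1  74.9] size [59. 47.] yaw 4.64 n 2123 paint [0.542 0.073 0.057] hue 1.0
block [570.6   9.9] size [59.  47.8] yaw 4.64 n 1801 paint [0.547 0.007 0.057] hue 67.0
block [574.6 -53. ] size [59. 49.] yaw 4.65 n 1572 paint [ 0.551 -0.055  0.057] hue 111.0
handle 536 [[0.6911 0.0329 0.1138]
 [0.6973 0.0539 0.1181]
 [0.7043 0.0737 0.1202]]
bar/feet 845 [[ 0.6788 -0.0029  0.1146]
 [ 0.6932  0.0275  0.1333]
 [ 0.7053  0.0934  0.1427]]
t 65.62 tcp [0.6558 0.0378 0.2706] az 94.55 tilt [-0. -0. -1.] turn -0.05 shift [ 9.4 35.1 70.6] q6 -0.1 F [-0.7 -0.4  0.8] w 0.469349024350307 0.0
```

View pics/w25.png

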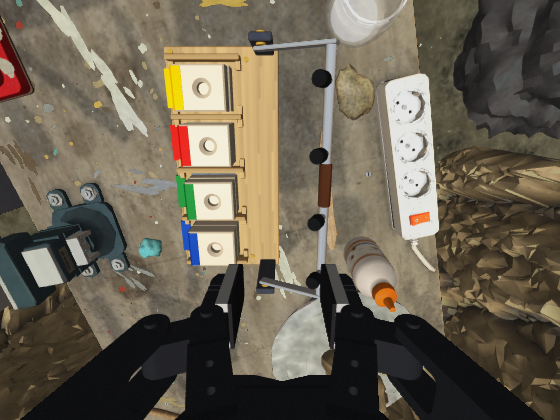

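All four moulds are closed flush (tops at 56 mm) in their matching bays, and the handle is at (324,185), z≈0.113. Now pinch it.

Request:
{"fn": "carry_out", "kwargs": {
  "increments": [
    [[4,14,10],[0,0,0],40],
    [[4,14,20],[0,0,0],40],
    [[4,14.5,25],[0,0,0],40],
    [[0,0,25],[0,0,0],40],
    [[0,0,25],[0,0,0],40],
    [[0,0,20],[0,0,0],40],
    [[0,0,10],[0,0,0],40],
    [[0,0,0],[0,0,0],40],
    [[0,0,0],[0,0,0],40],
    [[0,0,0],[0,0,0],40]
  ]
}}

```text
time: 66.45
tcp_pos: [0.6988, 0.0533, 0.1378]
ee_rot: [0.678, 0.735, 0.001, 0.001]
contact_force: [0.9, -0.4, -0.2]
width: 0.469
grip_force: 0.0
```

```bash
python3 go.py .698 .053 .0945 94.6; python3 - <<'E'
from meas import *
snap('wrist','w26'); f=np.load('pics/w26.npz')
P=cloud(f,f['d']); hsv=cv2.cvtColor(f['im'],cv2.COLOR_RGB2HSV); m=(P[...,2]>.1)&(P[...,2]<.13)&(P[...,0]>.67)&(P[...,0]<.73)&(abs(P[...,1]-.045)<.035)
h=m&(hsv[...,1]>80)&(hsv[...,0]<20); print('handle',h.sum(),np.percentile(P[h],[2,50,98],axis=0).round(4))
E
```

```text
t 66.45 tcp [0.6988 0.0533 0.1378] az 94.55 tilt [ 0.003 -0.    -1.   ] turn -0.05 shift [-0.3 -0.8 43.3] q6 -0.08 F [ 0.9 -0.4 -0.2] w 0.46927908583639383 0.0
handle 1402 [[0.6915 0.0331 0.1134]
 [0.6982 0.0548 0.1182]
 [0.7049 0.0744 0.1199]]
```

Request:
{"fn": "carry_out", "kwargs": {
  "increments": [
    [[0,-0.8,15],[0,0,0],40],
    [[0,0,15],[0,0,0],40],
    [[0,0,10],[0,0,0],40],
    [[0,0,3],[0,0,0],40],
    [[0,0,0],[0,0,0],5],
    [[0,0,0],[0,0,0],5],
    [[0,0,0],[0,0,0],5],
    [[0,0,0],[0,0,0],5],
    [[0,0,0],[0,0,0],5],
    [[0,0,0],[0,0,0],5]
  ],
  "force": 40
}}

```text
time: 67.33
tcp_pos: [0.6974, 0.0538, 0.0927]
ee_rot: [0.678, 0.735, 0.0, 0.0]
contact_force: [2.3, 0.4, -2.2]
width: 0.139
grip_force: 38.9
```

```bash
python3 go.py .698 .053 .0945 94.6; python3 -c "
import numpy as np
q=np.linspace(2.7,.06,23);p=np.c_[-70*np.cos(q),-70*np.sin(q)];print(np.diff(p,axis=0).round(1).tolist())"
```

```text
t 67.33 tcp [0.6974 0.0538 0.0927] az 94.58 tilt [ 0.001  0.    -1.   ] turn -0.02 shift [-0.8  0.6 -1.8] q6 -0.08 F [ 2.3  0.4 -2.2] w 0.13892411399425322 38.94815146923065
[[-4.0, -7.4], [-4.9, -6.8], [-5.7, -6.2], [-6.4, -5.5], [-7.0, -4.7], [-7.5, -3.8], [-7.9, -2.9], [-8.2, -1.9], [-8.3, -0.9], [-8.4, 0.1], [-8.3, 1.1], [-8.1, 2.1], [-7.8, 3.0], [-7.4, 4.0], [-6.9, 4.8], [-6.3, 5.6], [-5.5, 6.3], [-4.7, 6.9], [-3.9, 7.4], [-3.0, 7.9], [-2.0, 8.2], [-1.0, 8.3]]
```

Request:
{"fn": "carry_out", "kwargs": {
  "increments": [
    [[0,-4,-7.4],[0,0,0],5],
    [[0,-4.9,-6.8],[0,0,0],5],
    [[0,-5.7,-6.2],[0,0,0],5],
    [[0,-6.4,-5.5],[0,0,0],5],
    [[0,-7,-4.7],[0,0,0],5],
    [[0,-7.5,-3.8],[0,0,0],5],
    [[0,-7.9,-2.9],[0,0,0],5],
    [[0,-8.2,-1.9],[0,0,0],5],
    [[0,-8.3,-0.9],[0,0,0],5],
    [[0,-8.4,0.1],[0,0,0],5],
    [[0,-8.3,1.1],[0,0,0],5]
  ]
}}

```text
time: 68.25
tcp_pos: [0.6247, 0.0479, 0.1374]
ee_rot: [0.678, 0.735, 0.005, 0.004]
contact_force: [4.7, 1.6, 2.1]
width: 0.133
grip_force: 40.2
```

Request:
{"fn": "carry_out", "kwargs": {
  "increments": [
    [[0,-8.1,2.1],[0,0,0],5],
    [[0,-7.8,3],[0,0,0],5],
    [[0,-7.4,4],[0,0,0],5],
    [[0,-6.9,4.8],[0,0,0],5],
    [[0,-6.3,5.6],[0,0,0],5],
    [[0,-5.5,6.3],[0,0,0],5],
    [[0,-4.7,6.9],[0,0,0],5],
    [[0,-3.9,7.4],[0,0,0],5],
    [[0,0,0],[0,0,0],5],
    [[0,0,0],[0,0,0],5]
  ]
}}

```text
time: 69.08
tcp_pos: [0.5698, 0.0435, 0.0896]
ee_rot: [0.678, 0.735, -0.0, -0.0]
contact_force: [5.1, 1.0, 0.3]
width: 0.134
grip_force: 44.4
```

```bash
python3 go.py .5656 .0427 .0695 94.6
```

```text
t 69.08 tcp [0.5698 0.0435 0.0896] az 94.57 tilt [-0.  0. -1.] turn -0.03 shift [-0.5 -4.3 20.1] q6 -0.1 F [5.1 1.  0.3] w 0.133551146378664 44.37294602394104
```

Request:
{"fn": "carry_out", "kwargs": {
  "increments": [
    [[0,-2.5,7],[0,0,0],5],
    [[0,-1.6,7],[0,0,0],5],
    [[0,-0.6,4],[0,0,0],5],
    [[0,-0.3,2.5],[0,0,0],5],
    [[0,0,0],[0,0,0],5],
    [[0,0,0],[0,0,0],5]
  ]
}}

```text
time: 69.58
tcp_pos: [0.5652, 0.0431, 0.0691]
ee_rot: [0.678, 0.735, 0.0, 0.0]
contact_force: [7.5, 1.1, -1.1]
width: 0.136
grip_force: 45.7
```

```bash
python3 go.py .5656 .0427 .0695 94.6
```

```text
t 69.58 tcp [0.5652 0.0431 0.0691] az 94.58 tilt [ 0.001  0.    -1.   ] turn -0.02 shift [-0.4  0.4 -0.4] q6 -0.1 F [ 7.5  1.1 -1.1] w 0.13648916666858094 45.68655073642731
```

Request:
{"fn": "carry_out", "kwargs": {
  "increments": [
    [[0,0,1],[0,0,0],5],
    [[0,0,1],[0,0,0],5],
    [[0,0,0],[0,0,0],5],
    [[0,0,0],[0,0,0],30],
    [[0,0,0],[0,0,0],30],
    [[0,0,0],[0,0,0],30],
    [[0,0,-5],[0,0,0],30],
    [[0,0,-15],[0,0,0],30],
    [[0,0,-25],[0,0,0],30],
    [[0,0,-30],[0,0,0],30],
    [[0,0,-30],[0,0,0],30],
    [[0,0,-30],[0,0,0],30]
  ]
}}

```text
time: 70.58
tcp_pos: [0.5642, 0.043, 0.2045]
ee_rot: [0.678, 0.735, -0.001, -0.001]
contact_force: [0.5, -1.0, -0.1]
width: 0.35
grip_force: 0.0
```

Request:
{"fn": "carry_out", "kwargs": {
  "increments": [
    [[-20,-20,-15],[0,0,0],30],
    [[-20,-20,-15],[0,0,0],30],
    [[-15,-15,0],[0,0,0],30],
    [[0,0,0],[0,0,0],30],
    [[0,0,0],[0,0,0],30],
    [[0,0,0],[0,0,0],30]
  ]
}}

```text
time: 71.08
tcp_pos: [0.5144, -0.0158, 0.2331]
ee_rot: [0.678, 0.735, -0.0, -0.001]
contact_force: [0.2, -0.1, -0.1]
width: 0.35
grip_force: 0.0
```

```bash
python3 - <<'E'
from meas import *
snap('wrist','w27'); f=np.load('pics/w27.npz'); P=cloud(f,f['d'])
b=(P[...,2]>.075)&(P[...,2]<.11)&(abs(P[...,0]-.565)<.03)&(P[...,1]>-.1)&(P[...,1]<.19)
hsv=cv2.cvtColor(f['im'],cv2.COLOR_RGB2HSV); h=b&(hsv[...,1]>80)&(hsv[...,0]<20)
print('handle',h.sum(),np.percentile(P[h],[2,50,98],axis=0).round(4)); print('bar z',np.percentile(P[b][:,2],[5,50,95]).round(4))
f1=np.load('pics/w1.npz'); 
for xy in((.558,.137),(.564,.0755),(.57,.0105),(.574,-.053)):
    w=(abs(P[...,0]-xy[0]+.02)<.012)&(abs(P[...,1]-xy[1])<.02); print(np.median(P[w][:,2]).round(4))
s=r.read_state(); print(s['time'],s['tcp_pos'],s['contact_force'])
E
```

```text
handle 681 [[0.5583 0.0221 0.088 ]
 [0.5642 0.0435 0.0925]
 [0.5714 0.0635 0.0946]]
bar z [0.0879 0.0913 0.0935]
0.0561
0.0562
0.2899
0.0564
71.1333 [ 0.51457655 -0.01564644  0.23292445] [-0.47694834 -0.20327303 -0.33054133]
```

View pics/w27.png

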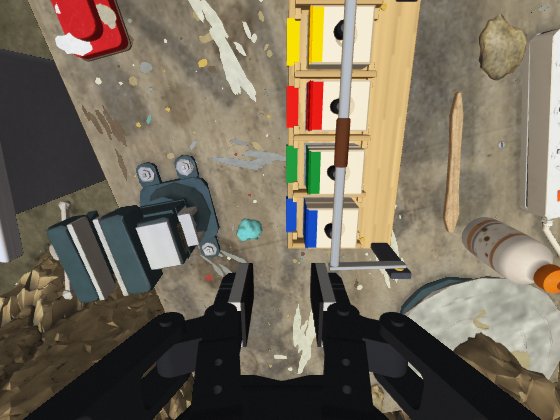

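The keeper's handle (343,142) has risen 4 mm from its empty-rack height, so it reads about 0.06. It rests on four closed moulds in their matching bays, and the robot is clear.

```bash
python3 -c "
from rig import r
print(r.job_done())"
```

```text
the job is handed in; nothing more can be done
None
```

The job is handed in: all four moulds are closed flush in the bays of their colour and the keeper is down on them, reading about 0.06 (worked out from the handle height); the arm stayed clear of the glass jar, though I took no last picture of it.

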